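Pack, latch and lock the sample transport box

ROBOT

A 7-joint arm with a two-finger parallel gripper is mounted at the origin on the work surface. World frame = base frame: x ahead of the robot, y to its left, z up, the work surface at z = 0. Lengths are in m, angles in rad, forces in N, time in s.
With the tool pointing down it reaches from about 0.4 to 0.875 m from the base axis. Payload 19.3 kg.
Tool frame: the origin (TCP) lies between the finger pads; the fingertips stand 17 mm ahead of it and the grasp point (between the pads) lies 2 mm behind it; x points along the fingers, y is the direction in which the jaws open and shut, and the axes are right-handed (so a half turn about x gives the same grasp; the last joint's range is limited). The gripper opens to 85 mm and grips with 20 to 120 N. Pads are 22 mm wide; open, the fingers measure 114 mm over their backs; the gripper's body (76 mm by 85 mm) begins 54 mm behind the grasp point. The pads swing forward as they close: fully open they stand 13 mm farther back than shut.
Start: joints at [-1.314, 0.521, -0.036, 1.599, 0.021, 1.021, -0.113], TCP at [0.201, 0.592, 0.248] pointing down, gripper open.
Joint ranges: [-2.91, 2.91], [-0.3, 2.13], [-1.5, 1.42], [0.17, 2.43], [-1.26, 4.41], [0.16, 1.93], [-2.52, 2.52]. Speed limits (rad/s): [1.89, 1.89, 2.39, 2.39, 3.01, 3.01, 3.01].

INTERFACE

Orientations are given as [roll, pitch, yaw] about the fixed x, y, z axes, in that order (R = Rz(yaw) Ry(pitch) Rx(roll)).
In Python, from workcell import bot gives the robot as it stands.
- The arm moves only by the shell command python3 -m creep 'ROWS' [FORCE]. ROWS is JSON, a list of rows, each an object of numbers: "wx", "wy", "wz": the turn, a rotation vector about the tool's x, y, z in degrees; "tx", "ty", "tz": the shift along the tool's x, y, z in m; "claw": the closure, from 0 (fully open) to 1 (shut). A call has 1 to 8 rows; each row is the pose to reach, as a shift and turn from the pose measured when the call began, along the tool's axes at that moment; what a row does not reach only later rows make up. A row lasts 1/10 s, in which the tool goes at most 50 mm and 8.59 degrees, less where a joint would pass 70% of its speed; a pose out of reach is approached as far as the arm can. A call with a gripper value outside its range is refused whole. The fingers move at their own pace and stop on an object; FORCE is the grip in N (left out, the last holds). Time passes only in rows, so rows that repeat a pose let the fingers close. It gives the time, the measured TCP pose, the force and the opening at its end, in the units of the state.
- bot.observe(): the state, without advancing time (a new reading comes with each control period).
- bot.grab_frame(name): name is "scene" or "side" or "wrist"; returns the picture (420x560x3 uint8, blue, green, red); there is no depth.
- bot.get_calibration(name): a dict with "fx", "fy", "cx", "cy" (pixels), "R" (3x3) and "t" (3): a world point X has camera coordinates R X + t. Camera axes: x right, y down, z forward; pixel columns grow to the right and rows downward; lengths in m; the calibration is good to about 2 mm. The wrist camera is an equidistant fisheye: a pixel r from the principal point sees the ray r / f radians off the axis. A picture is of the moment at which its call begins: read the wrist's pose just before it. get_calibration takes no time and is no camera call; for the wrist camera it gives the pose at the moment of the call.
- bot.job_done(): hands the job in, once; it reports no verdict.
The state is a dict: "clock": time; "qpos": joint angles; "qd": joint speeds; "joint_efforts": joint torques, N m; "position": TCP position; "tool_rot": TCP orientation; "force": force on the tool from outside, world axes, zero at the start; "moment": the same for the moment, N m; "grip_width": finger opening in m.
Only numpy, scipy, OpenCV 4.12 (cv2) and the standard library are available. Lean on these libraries where they do the work, as an engineer would, in place of code of your own. Each camera call takes 0.05 s, during which the arm holds its last target.

TASK

Pinch the two orange release buttons on the blue lid of the white transport box together, lift the lid off and lay it flat, right way up, on the green mat. Lay every sample pot that is on the bench flat in a bed of its own in the box, put the lid back so that its catches engage, and then slide the locking rod from the outer corner side through both yellow eyelets, over the lid's tongue, so that its tip sticks out past the second eyelet. Leave the other things on the bench where they stand.

Things in the scene. Friction and masses are not known exactly. Their poses are not given: they have to be found in the camera images.
- box: White open transport box fixed to the bench, 220 (x) x 210 (y) x 48 mm high, walls and floor 5 mm. Origin: centre of its underside, on the bench; x and y along its sides, x roughly away from the robot. In its centre (|x|<25, |y|<30 mm) a steel keeper, 43 mm high, holds the lid's catches. Two yellow eyelets stand outside its -x wall, near the -y corner.
- bed1 (a point): Centre of bed 1's floor in the box (box frame x -49, y -60, 5 mm above the bench). A bed is 90 mm long along the box's x and 44 mm wide, bounded by 6 to 10 mm high ridges; it takes one pot lying along the box's x, cap either way. Site axes as the box's.
- bed2 (a point): Centre of bed 2's floor in the box (box frame x -49, y 60, 5 mm above the bench). A bed is 90 mm long along the box's x and 44 mm wide, bounded by 6 to 10 mm high ridges; it takes one pot lying along the box's x, cap either way. Site axes as the box's.
- bed3 (a point): Centre of bed 3's floor in the box (box frame x 49, y -60, 5 mm above the bench). A bed is 90 mm long along the box's x and 44 mm wide, bounded by 6 to 10 mm high ridges; it takes one pot lying along the box's x, cap either way. Site axes as the box's.
- bed4 (a point): Centre of bed 4's floor in the box (box frame x 49, y 60, 5 mm above the bench). A bed is 90 mm long along the box's x and 44 mm wide, bounded by 6 to 10 mm high ridges; it takes one pot lying along the box's x, cap either way. Site axes as the box's.
- lid: Blue lid, plate 218 x 208 x 6 mm, 0.3 kg. Origin: centre of the plate's underside; axes as the box's when on (origin then 48 mm high). Four feet 24 mm long enter the box's corners with 3 mm play; set down, it stands on them. Central grey block (44 x 36 mm, top 52 mm above the origin) has an orange button on its +y and -y sides. With the buttons out, catches let it lift only 3 mm.
- tongue (a point): Middle of the upper face of the lid's tongue, 24 mm wide, sticking out 33 mm from its -x edge; at x -125, y -65, z 6 mm in the lid frame. The lid goes on only one way round, tongue between the eyelets.
- release_l (a joint): Orange button on the lid's +y side: 0 out, 0.010 m fully pressed inwards; spring 3.5 to 7 N, comes out when let go. Outer face 32 (x) x 28 mm (z), at x 0, y +33 (when out), z 31 mm in the lid frame, 25 mm above the lid's top. Faces 66 mm apart out, 46 pressed. With both pressed over 7 mm the lid lifts off; put it on pinched too, and let go once the plate rests on the rim.
- release_r (a joint): Orange button on the lid's -y side: 0 out, 0.010 m fully pressed inwards; spring 3.5 to 7 N. Outer face at x 0, y -33 (when out), z 31 mm in the lid frame. Otherwise as the first.
- pot1: White sample pot with six-sided blue cap and foot (32 mm across flats, so it does not roll), lying down. 86 mm long, smooth round body 28 mm in diameter over the middle 54 mm, 60 g. Origin on its axis at mid length, 16 mm above what it lies on; x along the axis towards the cap (lying down, y and z may point any way). May be absent (None).
- pot2: White sample pot with six-sided blue cap and foot (32 mm across flats, so it does not roll), lying down. 86 mm long, smooth round body 28 mm in diameter over the middle 54 mm, 60 g. Origin on its axis at mid length, 16 mm above what it lies on; x along the axis towards the cap (lying down, y and z may point any way). May be absent (None).
- pot3: White sample pot with six-sided blue cap and foot (32 mm across flats, so it does not roll), lying down. 86 mm long, smooth round body 28 mm in diameter over the middle 54 mm, 60 g. Origin on its axis at mid length, 16 mm above what it lies on; x along the axis towards the cap (lying down, y and z may point any way). May be absent (None).
- pot4: White sample pot with six-sided blue cap and foot (32 mm across flats, so it does not roll), lying down. 86 mm long, smooth round body 28 mm in diameter over the middle 54 mm, 60 g. Origin on its axis at mid length, 16 mm above what it lies on; x along the axis towards the cap (lying down, y and z may point any way). May be absent (None).
- rod: Locking rod: red rectangular grip 60 long x 18 wide x 28 mm high, lying on the bench, with a steel shaft of 10 mm diameter and 100 mm length from its end, tip tapered over the last 10 mm; 90 g. Origin in the middle of the grip on the shaft's axis, 14 mm above the bench as it lies; x along the shaft towards the tip, z up.
- rod_tip (a point): Tip of the locking rod, 130 mm from the rod's origin along its x.
- eye_near (a point): Centre of the first yellow eyelet: round hole 16 mm in diameter through a plate 5 mm thick, 26 x 26 mm, hole axis along the box's y; at x -128, y -90, z 62 mm in the box frame. The rod enters it from the box's -y side, moving towards +y.
- eye_far (a point): Centre of the second yellow eyelet, alike, at x -128, y -40, z 62 mm in the box frame, 50 mm behind the first. The lid's tongue lies below the rod between the two (top 54 mm above the bench). Released, the rod rests in both eyelets and droops up to 0.15 rad.
- mat: Green mat fixed on the bench, 230 x 220 x 3 mm, for the lid; origin at the centre of its underside.
- wash_bottle: Bystander: wash bottle, 60 mm in diameter, 160 mm high, standing; origin under its centre.
- dishes: Bystander: stack of culture dishes, 90 mm in diameter, 42 mm high; origin under its centre.
- beaker: Bystander: glass beaker, 70 mm in diameter, 90 mm high; origin under its centre.
- timer: Bystander: white timer, 50 x 70 x 22 mm; origin under its centre.
- marker: Bystander: marker pen, 120 mm long along its x, 13 mm thick; origin under its middle.
Not all that is in view belongs to the job. Leave any pink look-alike of the pot1 alone.

How it is judged:
On the way, in this order (a step that is already met when the one before it is completed fails the run):
1. both release buttons are pinched in at once (6 mm or more each) while the lid is lifted clear of its catches (value of joint each of release_l, release_r above 0.006 m and z of lid in the frame of box above 0.08 m), for 0.1 s.
2. the lid lies flat, right way up, on the green mat, let go (horizontal distance between lid and mat below 0.06 m and height (world z) of lid below 0.04 m and angle between lid's own z axis and vertical below 0.06 rad and contact force between the fingers and lid below 0.5 N and linear speed of lid below 0.02 m/s), for 0.2 s.
3. every pot present lies flat in the box, along it (x of pot1 in the frame of box between -0.1 and 0.1 m and y of pot1 in the frame of box between -0.1 and 0.1 m and z of pot1 in the frame of box between 0.01 and 0.028 m and angle between the x axis of each of pot1, pot2, pot3, pot4 and the x axis of box, either way round below 0.25 rad and x of pot2 in the frame of box between -0.1 and 0.1 m and y of pot2 in the frame of box between -0.1 and 0.1 m and z of pot2 in the frame of box between 0.01 and 0.028 m and x of pot3 in the frame of box between -0.1 and 0.1 m and y of pot3 in the frame of box between -0.1 and 0.1 m and z of pot3 in the frame of box between 0.01 and 0.028 m and x of pot4 in the frame of box between -0.1 and 0.1 m and y of pot4 in the frame of box between -0.1 and 0.1 m and z of pot4 in the frame of box between 0.01 and 0.028 m and linear speed of each of pot1, pot2, pot3, pot4 below 0.03 m/s and contact force between the fingers and pot1 below 0.5 N and contact force between the fingers and pot2 below 0.5 N and contact force between the fingers and pot3 below 0.5 N and contact force between the fingers and pot4 below 0.5 N), for 0.2 s.
4. the lid is back on the box with both catches engaged (buttons out) (x of lid in the frame of box between -0.007 and 0.007 m and y of lid in the frame of box between -0.007 and 0.007 m and z of lid in the frame of box between 0.044 and 0.052 m and angle between the z axis of lid and the z axis of box, either way round below 0.05 rad and horizontal distance between tongue and eye_near below 0.06 m and value of joint each of release_l, release_r below 0.004 m), for 0.2 s.
5. the rod's shaft passes through both eyelets (y of rod_tip in the frame of box above -0.0325 m and y of rod in the frame of box below -0.095 m and x of rod_tip in the frame of box between -0.143 and -0.113 m and z of rod_tip in the frame of box between 0.046 and 0.078 m and z of rod in the frame of box above 0.031 m and angle between the x axis of rod and the y axis of box, either way round below 0.25 rad), for 0.2 s.
At the end, for the whole second after the job is handed in: Every pot present lies flat in the box, along it (0.25 rad); lid on the box within 7 mm, 44 to 52 mm high, tongue between the eyelets, both buttons out (under 4 mm); rod through both eyelets from the -y side, tip 5 mm or more past the far one; all at rest (all of step 4 and all of step 5 and x of pot1 in the frame of box between -0.1 and 0.1 m and y of pot1 in the frame of box between -0.1 and 0.1 m and z of pot1 in the frame of box between 0.01 and 0.028 m and angle between the x axis of each of pot1, pot2, pot3, pot4 and the x axis of box, either way round below 0.25 rad and x of pot2 in the frame of box between -0.1 and 0.1 m and y of pot2 in the frame of box between -0.1 and 0.1 m and z of pot2 in the frame of box between 0.01 and 0.028 m and x of pot3 in the frame of box between -0.1 and 0.1 m and y of pot3 in the frame of box between -0.1 and 0.1 m and z of pot3 in the frame of box between 0.01 and 0.028 m and x of pot4 in the frame of box between -0.1 and 0.1 m and y of pot4 in the frame of box between -0.1 and 0.1 m and z of pot4 in the frame of box between 0.01 and 0.028 m and linear speed of each of pot1, pot2, pot3, pot4, lid, rod below 0.02 m/s); the robot touches nothing.
It fails at once if a bystander (bottle, dishes, beaker, timer, or marker) is pushed more than 30 mm or tipped over (distance of any of wash_bottle, dishes, beaker, timer, marker from where it was at the start of the episode above 0.03 m or angle between any of wash_bottle, dishes, beaker, timer, marker's own z axis and vertical above 0.5 rad).
Of pot1, pot2, pot3, pot4 only 2 to 4 are there at a start; the rules pass over those that are not, and their reading is None.
At some moment in a run one of pot1, pot2, pot3, pot4, rod may be knocked a few centimetres aside while the robot is not near it.
It also fails if it takes over 210 s, if anything falls off the work surface, if the arm or the gripper's body presses on something with over 40 N, if the wrist force passes 120 N, or if a joint passes its speed limit or range.

## Working session

There is one attempt and no reset: what is moved stays moved. The work goes in short steps, Python scripts to look and compute and a shell command to move; the robot and the scene stay as the last step left them, time stands still between calls to the robot, and variables do not carry over. Pictures are saved under pics/ and viewed, and the job is handed in when it is done.

```bash
ls; mkdir -p pics; python3 - <<'E'
from workcell import bot
import cv2
print(bot.observe())
for n in ["scene","side","wrist"]:
    c=bot.get_calibration(n); print(n,{k:(v if not hasattr(v,'tolist') else v.tolist()) for k,v in c.items()})
    cv2.imwrite(f"pics/{n}0.png",bot.grab_frame(n))
E
```

```text
pics
{'clock': 0.0, 'qpos': array([-1.31419427,  0.52204107, -0.03633053,  1.60000165,  0.02120562,
        1.02110271, -0.11279146]), 'qd': array([-1.54448213e-04, -5.87812975e-04, -7.45005743e-05, -9.94174108e-04,
        2.58448224e-04,  9.05129559e-04,  1.00111463e-03]), 'joint_efforts': array([ 1.16018135e-03, -9.27121854e+01,  1.98055409e+00, -3.69935453e+01,
        1.78141793e-02,  8.33725906e-03, -6.36246887e-05]), 'position': array([0.20056574, 0.59160595, 0.24771111]), 'tool_rot': array([-1.49642179,  1.56962874, -1.82321974]), 'force': array([0.65054445, 0.38983927, 0.29519656]), 'moment': array([ 0.03836529,  0.03892584, -0.0212764 ]), 'grip_width': 0.08565982770984303}
scene {'fx': 484.54675280204174, 'fy': 484.54675280204174, 'cx': 270.16901152264177, 'cy': 215.3584847959354, 'R': [[0.7863331654171345, 0.6177753122696462, 0.00581519691933086], [0.4985818387167639, -0.6290035640456484, -0.5964651427532729], [-0.36482366023447604, 0.47191967533470414, -0.8026179146798973]], 't': [-0.38814961272147963, -0.22074451989587357, 1.7424472706853205]}
side {'fx': 498.1090103022245, 'fy': 498.1090103022245, 'cx': 287.2777272414937, 'cy': 213.7951064131105, 'R': [[-0.9790900461068517, -0.20248694900434783, -0.01953758166696421], [-0.1321433606942144, 0.7060819287831106, -0.6956913410919826], [0.15466355045362623, -0.6785627055245765, -0.7180750941456232]], 't': [0.48854108719483197, 0.13720825121571087, 1.4134339772174802]}
wrist {'fx': 325.19226210127806, 'fy': 325.19226210127806, 'cx': 278.98307568124926, 'cy': 210.37461950515356, 'R': [[0.3219409729858011, 0.9467595933054612, -0.0005314104207728048], [0.897504609227652, -0.3050132753105266, 0.31851589960230753], [0.3013958963358293, -0.10302026193144972, -0.9479173694492044]], 't': [-0.6253729022444195, -0.04081860071949124, 0.38000906697294995]}
```

View pics/scene0.png

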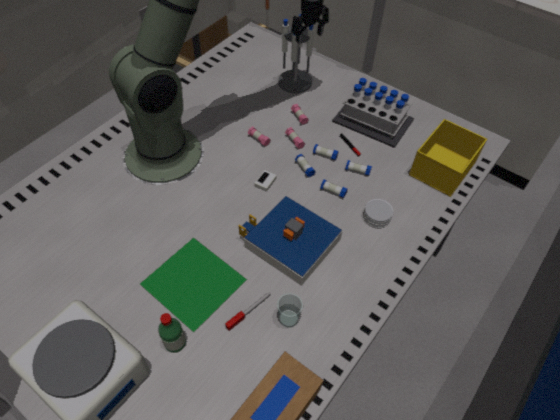

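View pics/side0.png

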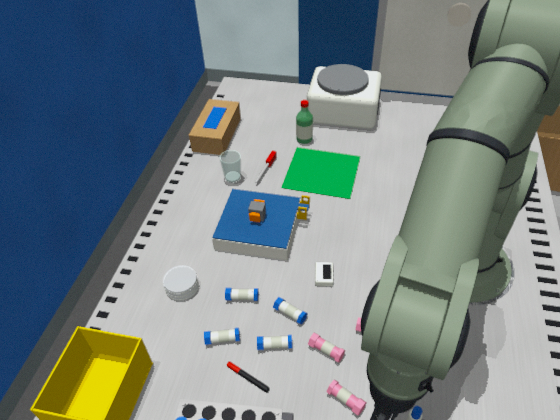

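View pics/wrist0.png

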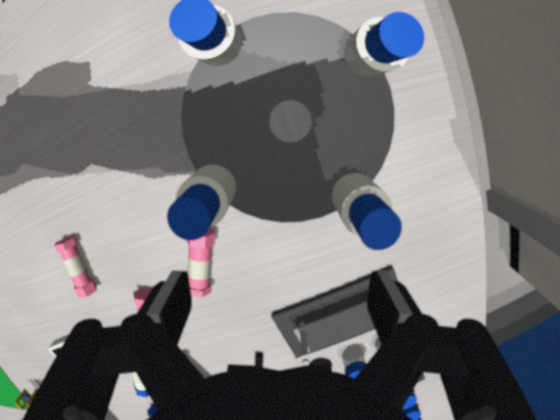

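The scene view shows the lid at about (290,237), the mat (193,282), the rod (247,311), the four blue-capped pots around (305–360,150–188), three pink look-alikes, and the marker at (350,143). Next I measure these.

```bash
cat > h.py <<'E'
import numpy as np, cv2
from workcell import bot
from scipy.spatial.transform import Rotation as Ro
def ray(c,uv,fish=False):
    x=(uv[0]-c['cx'])/c['fx'];y=(uv[1]-c['cy'])/c['fy']
    if fish:
        r=np.hypot(x,y); d=np.array([0,0,1.]) if r<1e-9 else np.array([x/r*np.sin(r),y/r*np.sin(r),np.cos(r)])
    else: d=np.array([x,y,1.])
    R=np.array(c['R']);t=np.array(c['t']); return -R.T@t, R.T@d
def onz(c,uv,z,fish=False):
    o,d=ray(c,uv,fish); return o+d*(z-o[2])/d[2]
def proj(c,X,fish=False):
    p=np.array(c['R'])@np.asarray(X,float)+np.array(c['t'])
    if fish:
        r=np.hypot(p[0],p[1]);th=np.arctan2(r,p[2]);q=p[:2]/max(r,1e-9)*th
    else: q=p[:2]/p[2]
    return np.array([c['fx']*q[0]+c['cx'],c['fy']*q[1]+c['cy']])
def mask(img,col):
    hsv=cv2.cvtColor(img,cv2.COLOR_BGR2HSV)
    rg={'blue':[(100,120,40),(125,255,255)],'green':[(45,120,40),(80,255,255)],'orange':[(5,150,90),(17,255,255)],'red':[(0,160,70),(4,255,255)],'yellow':[(20,150,60),(34,255,255)]}[col]
    m=cv2.inRange(hsv,*[np.array(v) for v in rg])
    if col=='red': m|=cv2.inRange(hsv,np.array((174,160,70)),np.array((180,255,255)))
    return m
def blobs(m,amin=8):
    n,l,s,c=cv2.connectedComponentsWithStats(m,connectivity=8)
    return [(c[i],s[i,4],l==i) for i in range(1,n) if s[i,4]>=amin]
def toolR(): return Ro.from_euler('xyz',bot.observe()['tool_rot']).as_matrix()
def plan(P,yaxis,down=(0,0,-1)):
    """shift (tool axes) & rotvec deg to bring TCP to P, tool x=down, tool y along yaxis (sign nearest)"""
    s=bot.observe(); R=Ro.from_euler('xyz',s['tool_rot']).as_matrix()
    x=np.array(down,float);x/=np.linalg.norm(x); y=np.array(yaxis,float); y-=x*(x@y); y/=np.linalg.norm(y)
    out=[]
    for sg in (1,-1):
        T=np.c_[x,sg*y,np.cross(x,sg*y)]
        out.append(np.degrees(Ro.from_matrix(R.T@T).as_rotvec()))
    d=R.T@(np.asarray(P,float)-s['position'])
    out.sort(key=np.linalg.norm)
    print('pos',s['position'].round(4),'shift t',d.round(4),'rot w',out[0].round(2),'alt',out[1].round(1),'q7',s['qpos'][6].round(2),'clk',round(s['clock'],2),'w',round(s['grip_width'],4))
    return d,out[0]
E
python3 - <<'E'
from h import *
for n in ["scene","side"]:
    img=cv2.imread(f"pics/{n}0.png"); c=bot.get_calibration(n)
    print('==',n)
    for col,z in (('blue',0.016),('green',.003),('orange',.085),('red',.02),('yellow',.062)):
        for ce,a,m in blobs(mask(img,col)):
            print(col,ce.round(1),a,onz(c,ce,z).round(3)[:2], end=' | ')
            if col in('blue','green') and a>800:
                cn=max(cv2.findContours(m.astype(np.uint8),0,2)[0],key=cv2.contourArea)
                ap=cv2.approxPolyDP(cv2.convexHull(cn),8,True)[:,0]
                for p in ap: print('   corner',p,onz(c,p,.054 if col=='blue' else .003).round(4)[:2])
        print()
E
```

```text
== scene
blue [285.2  21.3] 20 [-0.15   0.931] | blue [310.5  27. ] 13 [-0.033  0.966] | blue [359.8  84.3] 84 [0.358 0.759] | blue [370.1  88.2] 87 [0.403 0.764] | blue [380.6  92.3] 93 [0.449 0.769] | blue [391.2  96.5] 94 [0.495 0.772] | blue [402.  100.6] 93 [0.54  0.777] | blue [314.5 147.9] 15 [0.42  0.352] | blue [334.1 154.6] 41 [0.493 0.368] | blue [298.2 156.1] 12 [0.397 0.283] | blue [347.1 165. ] 18 [0.557 0.355] | blue [309.7 171.5] 61 [0.472 0.249] | blue [367.7 170. ] 36 [0.625 0.38 ] | blue [322.4 183.7] 21 [0.538 0.231] | blue [342.7 191.9] 47 [0.611 0.243] | blue [292.3 235.6] 3573 [ 0.584 -0.004] |    corner [285 197] [0.4906 0.0806]
   corner [340 230] [0.7005 0.0819]
   corner [302 275] [ 0.7015 -0.1176]
   corner [245 237] [ 0.4894 -0.1183]
   corner [243 225] [ 0.456  -0.0879]
blue [545.6 389.4] 1874 [1.374 0.017] |    corner [519 419] [ 1.3385 -0.1142]
   corner [559 332] [1.3396 0.1664]
   corner [559 419] [ 1.4137 -0.0549]
blue [276.  399.9] 999 [ 0.85 -0.43] |    corner [298 386] [ 0.878  -0.3782]
   corner [275 419] [ 0.8809 -0.4748]
   corner [251 417] [ 
[... 1684 characters left out ...]
] 105 [0.111 0.464] | blue [181.3 418.1] 27 [0.619 0.579] | blue [203.1 418.8] 9 [0.571 0.571] | 
green [305.  119.4] 119 [ 0.554 -0.599] | green [303.2 140.8] 30 [ 0.536 -0.467] | green [321.6 172.7] 2833 [ 0.443 -0.306] |    corner [296 149] [ 0.553  -0.4156]
   corner [359 157] [ 0.3279 -0.4111]
   corner [349 198] [ 0.3379 -0.2   ]
   corner [282 187] [ 0.5604 -0.2115]

orange [261.  200.6] 8 [ 0.589 -0.056] | orange [254.4 216.7] 85 [0.592 0.012] | 
red [304.  103.1] 43 [ 0.573 -0.681] | red [271.  157.7] 86 [ 0.625 -0.332] | red [233.1 367. ] 70 [0.539 0.441] | 
yellow [304.6 199.8] 40 [ 0.466 -0.106] | yellow [301.5 213.4] 92 [ 0.465 -0.048] | yellow [ 94.4 377.8] 8155 [0.83  0.547] |
```

```bash
python3 -c "
import cv2
a=cv2.imread('pics/scene0.png')
cv2.imwrite('pics/sc_a.png',cv2.resize(a[110:340,140:400],None,fx=3,fy=2.6))
a=cv2.imread('pics/side0.png')
cv2.imwrite('pics/si_a.png',cv2.resize(a[130:420,150:400],None,fx=2.05,fy=2.05,interpolation=2))"
```

```text
(no output)
```

View pics/sc_a.png

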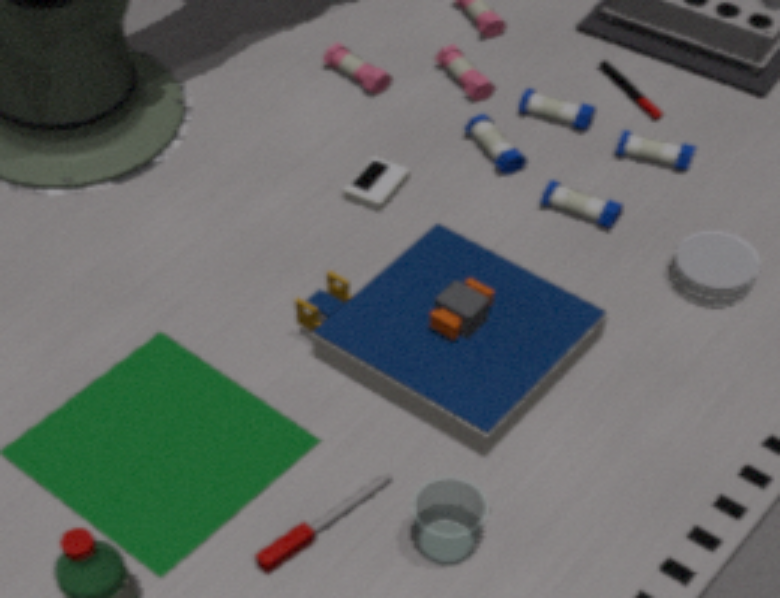

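View pics/si_a.png

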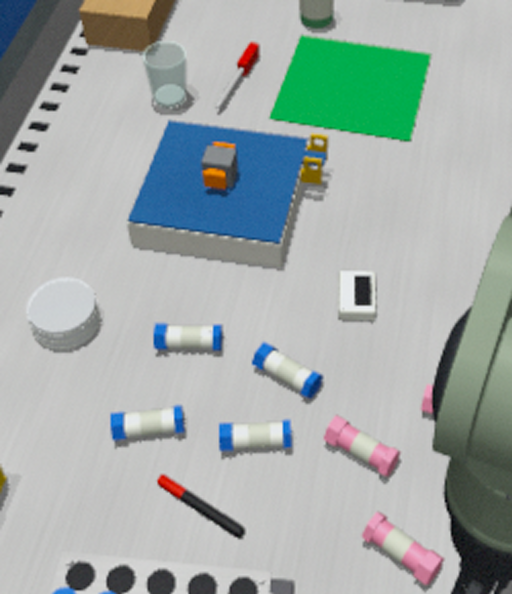

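The box centre is about (0.595, -0.019) with yaw near 0. The mat centre is about (0.446, -0.309). I move above the box first.

```bash
python3 - <<'E'
from h import *
print(toolR().round(3))
plan([.595,-.019,.26],[0,1,0])
E
```

```text
[[-0.     0.321  0.947]
 [-0.001  0.947 -0.321]
 [-1.    -0.001  0.   ]]
pos [0.2006 0.5917 0.2478] shift t [-0.0117 -0.4517  0.5696] rot w [-1.873e+01 -1.000e-02  5.000e-02] alt [1.613e+02 1.000e-01 0.000e+00] q7 -0.11 clk 0.15 w 0.0853
```

```bash
python3 -m creep '[{"tx":-0.04,"ty":-0.02,"tz":0.03},{"tx":-0.05,"ty":-0.06,"tz":0.07,"wx":-3},{"tx":-0.05,"ty":-0.09,"tz":0.11,"wx":-6},{"tx":-0.05,"ty":-0.12,"tz":0.15,"wx":-9},{"tx":-0.05,"ty":-0.15,"tz":0.19,"wx":-12},{"tx":-0.05,"ty":-0.18,"tz":0.23,"wx":-15},{"tx":-0.04,"ty":-0.21,"tz":0.27,"wx":-17},{"tx":-0.03,"ty":-0.24,"tz":0.31,"wx":-18.7}]'
python3 - <<'E'
from h import *
plan([.595,-.019,.26],[0,1,0])
E
```

```text
pos [0.2006 0.5917 0.2478] shift t [-0.0117 -0.4517  0.5696] rot w [-1.873e+01 -1.000e-02  5.000e-02] alt [1.613e+02 1.000e-01 0.000e+00] q7 -0.11 clk 0.15 w 0.0853$[0]: bad value
```

```bash
python3 -m creep '[{"wx":0,"wy":0,"wz":0,"tx":-0.04,"ty":-0.02,"tz":0.03,"claw":0}]'; python3 -m creep --help | head -30
```

```text
clock: 0.25
position: [0.2176, 0.5654, 0.281]
tool_rot: [-1.758, 1.563, -2.08]
force: [0.2, -0.6, 0.0]
grip_width: 0.0859invalid input: not JSON, or not a number
```

```bash
python3 -m creep '[{"wx":-3,"wy":0,"wz":0,"tx":-0.01,"ty":-0.03,"tz":0.04,"claw":0},{"wx":-6,"wy":0,"wz":0,"tx":-0.01,"ty":-0.06,"tz":0.08,"claw":0},{"wx":-9,"wy":0,"wz":0,"tx":-0.01,"ty":-0.09,"tz":0.11,"claw":0},{"wx":-12,"wy":0,"wz":0,"tx":-0.01,"ty":-0.12,"tz":0.15,"claw":0},{"wx":-15,"wy":0,"wz":0,"tx":0,"ty":-0.15,"tz":0.19,"claw":0},{"wx":-18,"wy":0,"wz":0,"tx":0,"ty":-0.18,"tz":0.23,"claw":0},{"wx":-18,"wy":0,"wz":0,"tx":0,"ty":-0.21,"tz":0.26,"claw":0},{"wx":-18,"wy":0,"wz":0,"tx":0,"ty":-0.24,"tz":0.30,"claw":0}]'
python3 - <<'E'
from h import *
plan([.595,-.019,.26],[0,1,0])
E
```

```text
clock: 1.05
position: [0.4264, 0.2413, 0.2825]
tool_rot: [-2.124, 1.563, -2.131]
force: [1.6, -0.1, -0.5]
grip_width: 0.0851
pos [0.4264 0.2413 0.2825] shift t [ 0.0236 -0.2591  0.1704] rot w [-0.38 -0.25  0.4 ] alt [179.6   0.6   0.4] q7 0.94 clk 1.05 w 0.0851
```

```bash
python3 -m creep '[{"wx":0,"wy":0,"wz":0,"tx":0.01,"ty":-0.04,"tz":0.026,"claw":0},{"wx":0,"wy":0,"wz":0,"tx":0.01,"ty":-0.08,"tz":0.052,"claw":0},{"wx":0,"wy":0,"wz":0,"tx":0.02,"ty":-0.12,"tz":0.08,"claw":0},{"wx":0,"wy":0,"wz":0,"tx":0.02,"ty":-0.16,"tz":0.11,"claw":0},{"wx":0,"wy":0,"wz":0,"tx":0.024,"ty":-0.2,"tz":0.135,"claw":0},{"wx":0,"wy":0,"wz":0,"tx":0.024,"ty":-0.24,"tz":0.16,"claw":0},{"wx":-0.4,"wy":0,"wz":0.4,"tx":0.024,"ty":-0.259,"tz":0.17,"claw":0},{"wx":-0.4,"wy":0,"wz":0.4,"tx":0.024,"ty":-0.259,"tz":0.17,"claw":0}]'
python3 - <<'E'
from h import *
plan([.595,-.019,.26],[0,1,0])
cv2.imwrite('pics/w1.png',bot.grab_frame('wrist'))
E
```

```text
clock: 1.85
position: [0.5952, -0.0227, 0.259]
tool_rot: [-2.9, 1.566, -2.904]
force: [0.2, 0.8, -0.6]
grip_width: 0.0855
pos [ 0.5952 -0.0227  0.259 ] shift t [-0.001   0.0037 -0.0002] rot w [-0.23 -0.27  0.07] alt [1.798e+02 1.000e-01 4.000e-01] q7 1.57 clk 1.85 w 0.0855
```

View pics/w1.png

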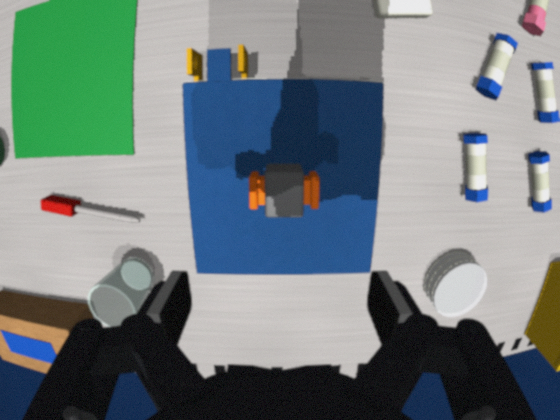

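The wrist view shows the whole worksite: lid corners (184,83), (383,81), (371,271), (197,272), eyelets (194,64)/(242,60), rod and pots.

```bash
python3 - <<'E'
from h import *
img=cv2.imread('pics/w1.png'); c=bot.get_calibration('wrist')
m=mask(img,'blue')
b=max(blobs(m),key=lambda t:t[1]); 
cn=max(cv2.findContours(cv2.morphologyEx(b[2].astype(np.uint8),cv2.MORPH_OPEN,np.ones((39,39))),0,2)[0],key=cv2.contourArea)
ap=cv2.approxPolyDP(cv2.convexHull(cn),10,True)[:,0]
for p in ap: print(p,onz(c,p,.054,1).round(4))
print('man',[onz(c,p,.054,1).round(4)[:2] for p in [(184,83),(383,81),(371,271),(197,272)]])
for col,z in (('green',.003),('orange',.086),('yellow',.07),('red',.02)):
    for ce,a,mm in blobs(mask(img,col),30): print(col,ce.round(1),a,onz(c,ce,z,1).round(4)[:2])
for ce,a,mm in blobs(m,40):
    if a<2000: print('cap',ce.round(1),a,onz(c,ce,.018,1).round(4)[:2])
hsv=cv2.cvtColor(img,cv2.COLOR_BGR2HSV)
# block top grey corners
print('block top guess',[onz(c,p,.100,1).round(4)[:2] for p in [(267,164),(302,164),(303,216),(265,216)]])
print('rodtip',onz(c,(141,217),.014,1).round(4),'grip',onz(c,(42,202),.02,1).round(4))
E
```

```text
[380  83] [0.4859 0.0841 0.054 ]
[369 270] [0.6979 0.0867 0.054 ]
[198 271] [ 0.6982 -0.1158  0.054 ]
[185  84] [ 0.4869 -0.1153  0.054 ]
man [array([ 0.4857, -0.1164]), array([0.4835, 0.0874]), array([0.6994, 0.0894]), array([ 0.6996, -0.1172])]
green [73.4 78. ] 18410 [ 0.4554 -0.29  ]
orange [256.5 190.4] 468 [ 0.5924 -0.0411]
orange [311.3 189.8] 456 [0.5919 0.011 ]
yellow [242.1  61.1] 244 [ 0.4688 -0.0542]
yellow [193.6  63.7] 351 [ 0.4685 -0.1016]
yellow [547.7 318. ] 2200 [0.8082 0.4275]
red [ 58.9 204.9] 494 [ 0.6253 -0.3262]
cap [506.4  39.1] 125 [0.3991 0.2794]
cap [541.3  65.5] 117 [0.4221 0.3487]
cap [488.4  87.3] 364 [0.4706 0.2475]
cap [548.5 116.5] 198 [0.4938 0.3688]
cap [474.9 138.1] 205 [0.5388 0.23  ]
cap [538.2 157.3] 197 [0.5555 0.3546]
cap [476.2 194.8] 238 [0.6139 0.2435]
cap [541.2 205.8] 166 [0.6288 0.3804]
cap [ 30.2 347.2] 887 [ 0.9216 -0.5186]
cap [ 16.8 390. ] 1881 [ 1.1035 -0.6737]
cap [129.8 399.5] 1741 [ 1.0168 -0.3076]
cap [428.  399.5] 1750 [1.0185 0.2653]
block top guess [array([ 0.5645, -0.0303]), array([0.5645, 0.0008]), array([0.6134, 0.0025]), array([ 0.6133, -0.0328])]
rodtip [ 0.6446 -0.1975  0.014 ] grip [ 0.6205 -0.3591  0.02  ]
```

```bash
python3 -m creep '[{"wx":0,"wy":0,"wz":0,"tx":0.04,"ty":0.006,"tz":0,"claw":0},{"wx":0,"wy":0,"wz":0,"tx":0.08,"ty":0.006,"tz":-0.001,"claw":0},{"wx":0,"wy":0,"wz":0,"tx":0.1,"ty":0.006,"tz":-0.001,"claw":0},{"wx":-0.2,"wy":-0.2,"wz":0,"tx":0.1,"ty":0.006,"tz":-0.001,"claw":0}]'
python3 - <<'E'
from h import *
plan([.594,-.017,.082],[0,1,0])
c=bot.get_calibration('wrist')
img=bot.grab_frame('wrist')
cv2.imwrite('pics/w2.png',img)
for ce,a,mm in blobs(mask(img,'orange'),30):
    print(ce.round(1),a,onz(c,ce,.086,1).round(4)[:2]); ys,xs=np.where(mm)
    for u in (xs.min(),xs.max()): print('   x ext',u,onz(c,(u,ce[1]),.093,1).round(4)[:2],onz(c,(u,ce[1]),.079,1).round(4)[:2])
E
```

```text
clock: 2.3
position: [0.5914, -0.0131, 0.1566]
tool_rot: [-3.121, 1.565, -3.118]
force: [0.4, -0.3, 0.7]
grip_width: 0.0856
pos [ 0.5914 -0.0131  0.1566] shift t [ 0.0746 -0.0039  0.0031] rot w [ 0.17 -0.35  0.01] alt [-179.8   -0.    -0.6] q7 1.58 clk 2.3 w 0.0856
[230.8 234. ] 1010 [ 0.5916 -0.0441]
   x ext 220 [ 0.5888 -0.0499] [ 0.5946 -0.0527]
   x ext 242 [ 0.5887 -0.0357] [ 0.5944 -0.0375]
[310.6 233.9] 1056 [0.5914 0.0083]
   x ext 299 [5.885e-01 2.000e-04] [0.5943 0.0012]
   x ext 322 [0.5886 0.0148] [0.5943 0.0168]
```

View pics/w2.png

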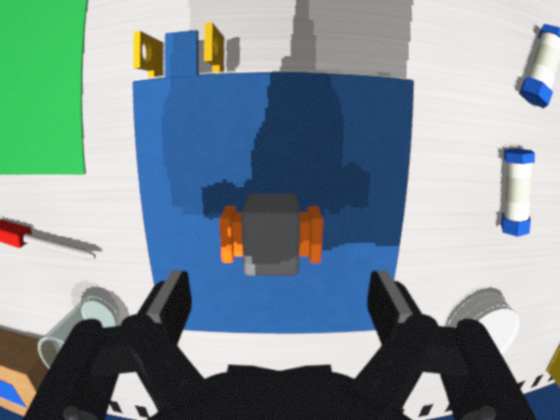

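Button outer edges (220 and 322 px) give a centre of y≈-0.0175. I descend and pinch.

```bash
python3 -m creep '[{"wx":0,"wy":-0.3,"wz":0,"tx":0.02,"ty":-0.0044,"tz":0.002,"claw":0},{"wx":0,"wy":-0.3,"wz":0,"tx":0.045,"ty":-0.0044,"tz":0.002,"claw":0},{"wx":0,"wy":-0.3,"wz":0,"tx":0.065,"ty":-0.0044,"tz":0.002,"claw":0},{"wx":0,"wy":-0.3,"wz":0,"tx":0.075,"ty":-0.0044,"tz":0.002,"claw":0},{"wx":0,"wy":-0.3,"wz":0,"tx":0.075,"ty":-0.0044,"tz":0.002,"claw":0}]'
python3 - <<'E'
from h import *
plan([.593,-.0175,.082],[0,1,0]); print(bot.observe()['force'])
E
```

```text
clock: 2.85
position: [0.5942, -0.0174, 0.0838]
tool_rot: [-0.008, 1.569, -0.004]
force: [0.1, -0.6, 0.6]
grip_width: 0.0855
pos [ 0.5942 -0.0174  0.0838] shift t [ 0.0018 -0.0001 -0.0012] rot w [0.2  0.11 0.  ] alt [-179.8   -0.     0.2] q7 1.6 clk 2.85 w 0.0855
[ 0.05739582 -0.64432956  0.64444902]
```

```bash
python3 -m creep '[{"wx":0,"wy":0,"wz":0,"tx":0.001,"ty":0,"tz":0,"claw":0.3},{"wx":0,"wy":0,"wz":0,"tx":0.001,"ty":0,"tz":0,"claw":0.6},{"wx":0,"wy":0,"wz":0,"tx":0.001,"ty":0,"tz":0,"claw":1},{"wx":0,"wy":0,"wz":0,"tx":0.001,"ty":0,"tz":0,"claw":1},{"wx":0,"wy":0,"wz":0,"tx":0.001,"ty":0,"tz":0,"claw":1},{"wx":0,"wy":0,"wz":0,"tx":0.001,"ty":0,"tz":0,"claw":1}]' 70
```

```text
clock: 3.45
position: [0.5954, -0.0179, 0.0857]
tool_rot: [-0.019, 1.566, -0.017]
force: [-8.3, -1.8, 33.4]
grip_width: 0.0421
```

```bash
python3 -m creep '[{"wx":0,"wy":0,"wz":0,"tx":-0.003,"ty":0,"tz":0,"claw":1},{"wx":0,"wy":0,"wz":0,"tx":-0.006,"ty":0,"tz":0,"claw":1},{"wx":0,"wy":0,"wz":0,"tx":-0.008,"ty":0,"tz":0,"claw":1},{"wx":0,"wy":0,"wz":0,"tx":-0.008,"ty":0,"tz":0,"claw":1}]'
python3 - <<'E'
from h import *
cv2.imwrite('pics/w3.png',bot.grab_frame('wrist'))
cv2.imwrite('pics/s3.png',bot.grab_frame('side'))
E
```

```text
clock: 3.85
position: [0.5954, -0.0178, 0.0939]
tool_rot: [-0.008, 1.566, -0.005]
force: [-0.8, 0.9, -5.0]
grip_width: 0.0409
```

View pics/w3.png

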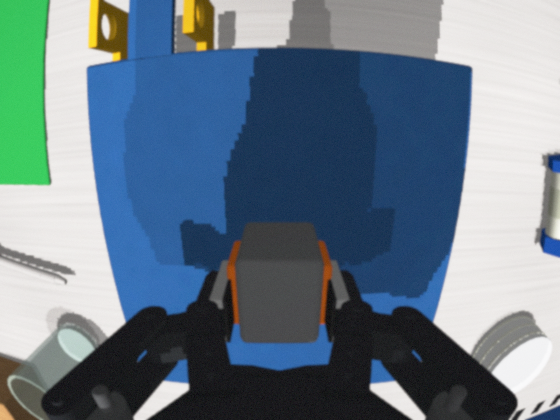

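View pics/s3.png

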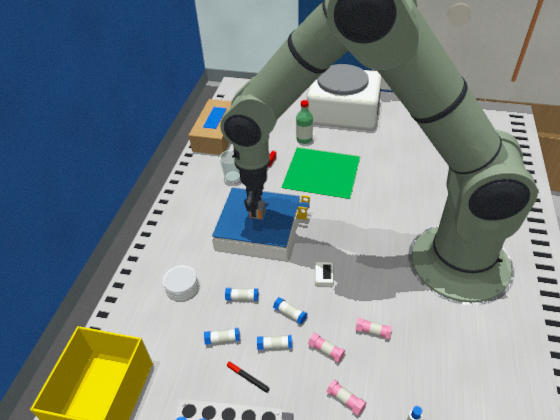

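Both buttons are pinched, and the plate lifts with the tool. I lift it and carry it to the mat.

```bash
python3 -m creep '[{"wx":0,"wy":0,"wz":0,"tx":-0.03,"ty":0,"tz":0,"claw":1},{"wx":0,"wy":0,"wz":0,"tx":-0.06,"ty":0,"tz":0,"claw":1},{"wx":0,"wy":0,"wz":0,"tx":-0.09,"ty":0,"tz":0,"claw":1},{"wx":0,"wy":0,"wz":0,"tx":-0.12,"ty":0,"tz":0,"claw":1},{"wx":0,"wy":0,"wz":0,"tx":-0.14,"ty":0,"tz":0,"claw":1}]'
python3 - <<'E'
from h import *
plan([.45,-.30,.24],[0,1,0])
for n,p in (('scene',(165.4,318.3)),('side',(304,103.1))): print(onz(bot.get_calibration(n),p,.15).round(3))
cv2.imwrite('pics/s4.png',bot.grab_frame('scene'))
cv2.imwrite('pics/w4.png',bot.grab_frame('wrist'))
E
```

```text
clock: 4.45
position: [0.5948, -0.0178, 0.2353]
tool_rot: [-0.001, 1.565, 0.001]
force: [0.2, -0.2, -4.9]
grip_width: 0.041
pos [ 0.5948 -0.0178  0.2353] shift t [-0.0056 -0.2818 -0.1456] rot w [ 0.16  0.35 -0.  ] alt [-179.8    0.     0.5] q7 1.58 clk 4.45 w 0.041
[ 0.535 -0.475  0.15 ]
[ 0.538 -0.487  0.15 ]
```

View pics/s4.png

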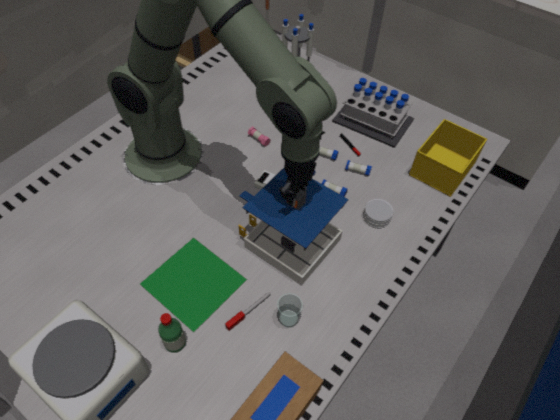

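View pics/w4.png

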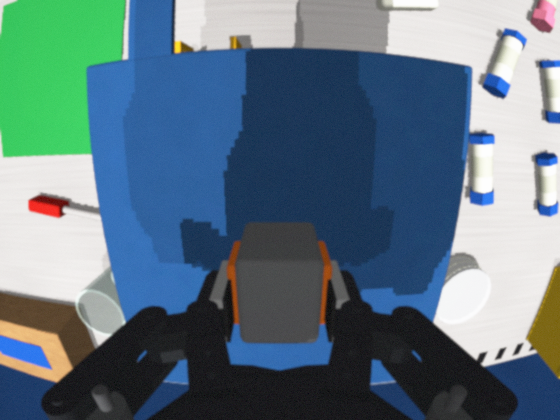

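```bash
python3 -m creep '[{"wx":0,"wy":0,"wz":0,"tx":0,"ty":-0.03,"tz":-0.015,"claw":1},{"wx":0,"wy":0,"wz":0,"tx":0,"ty":-0.07,"tz":-0.035,"claw":1},{"wx":0,"wy":0,"wz":0,"tx":0,"ty":-0.11,"tz":-0.057,"claw":1},{"wx":0,"wy":0,"wz":0,"tx":0,"ty":-0.15,"tz":-0.08,"claw":1},{"wx":0,"wy":0,"wz":0,"tx":0,"ty":-0.19,"tz":-0.1,"claw":1},{"wx":0,"wy":0,"wz":0,"tx":0,"ty":-0.23,"tz":-0.12,"claw":1},{"wx":0,"wy":0,"wz":0,"tx":0,"ty":-0.26,"tz":-0.137,"claw":1},{"wx":0,"wy":0,"wz":0,"tx":0,"ty":-0.282,"tz":-0.146,"claw":1}]'
python3 -m creep '[{"wx":0,"wy":0,"wz":0,"tx":0.02,"ty":0,"tz":0,"claw":1},{"wx":0,"wy":0,"wz":0,"tx":0.05,"ty":0,"tz":0,"claw":1},{"wx":0,"wy":0,"wz":0,"tx":0.08,"ty":0,"tz":0,"claw":1},{"wx":0,"wy":0,"wz":0,"tx":0.1,"ty":0,"tz":0,"claw":1},{"wx":0,"wy":0,"wz":0,"tx":0.11,"ty":0,"tz":0,"claw":1},{"wx":0,"wy":0,"wz":0,"tx":0.11,"ty":0,"tz":0,"claw":1}]'
python3 - <<'E'
from h import *
plan([.45,-.30,.065],[0,1,0])
E
```

```text
clock: 5.35
position: [0.448, -0.3023, 0.2331]
tool_rot: [0.065, 1.564, 0.065]
force: [0.7, 0.2, -3.1]
grip_width: 0.041
clock: 5.95
position: [0.4479, -0.3017, 0.1214]
tool_rot: [0.419, 1.567, 0.419]
force: [-0.0, -1.4, -3.8]
grip_width: 0.0406
pos [ 0.4479 -0.3017  0.1214] shift t [0.0565 0.0016 0.0018] rot w [ 0.02  0.22 -0.1 ] alt [-180.     0.2    0.3] q7 2.19 clk 5.95 w 0.0406
```

```bash
python3 -m creep '[{"wx":0,"wy":0.2,"wz":0,"tx":0.02,"ty":0.001,"tz":0.001,"claw":1},{"wx":0,"wy":0.2,"wz":0,"tx":0.04,"ty":0.001,"tz":0.001,"claw":1},{"wx":0,"wy":0.2,"wz":0,"tx":0.05,"ty":0.001,"tz":0.001,"claw":1},{"wx":0,"wy":0.2,"wz":0,"tx":0.054,"ty":0.001,"tz":0.001,"claw":1},{"wx":0,"wy":0.2,"wz":0,"tx":0.056,"ty":0.001,"tz":0.001,"claw":1},{"wx":0,"wy":0.2,"wz":0,"tx":0.056,"ty":0.001,"tz":0.001,"claw":1}]'
```

```text
clock: 6.55
position: [0.4494, -0.3009, 0.066]
tool_rot: [0.867, 1.569, 0.867]
force: [0.3, 0.4, -3.8]
grip_width: 0.0408
```

```bash
python3 -m creep '[{"wx":0,"wy":0,"wz":0,"tx":0.001,"ty":0,"tz":0,"claw":1},{"wx":0,"wy":0,"wz":0,"tx":0.002,"ty":0,"tz":0,"claw":1},{"wx":0,"wy":0,"wz":0,"tx":0.003,"ty":0,"tz":0,"claw":1}]'
```

```text
clock: 6.85
position: [0.4501, -0.3013, 0.065]
tool_rot: [0.197, 1.568, 0.197]
force: [-10.0, 8.1, 49.4]
grip_width: 0.0411
```

```bash
python3 -m creep '[{"wx":0,"wy":0,"wz":0,"tx":-0.001,"ty":0,"tz":0,"claw":1},{"wx":0,"wy":0,"wz":0,"tx":-0.001,"ty":0,"tz":0,"claw":0.5},{"wx":0,"wy":0,"wz":0,"tx":-0.001,"ty":0,"tz":0,"claw":0},{"wx":0,"wy":0,"wz":0,"tx":-0.001,"ty":0,"tz":0,"claw":0},{"wx":0,"wy":0,"wz":0,"tx":-0.001,"ty":0,"tz":0,"claw":0}]'
python3 - <<'E'
from h import *
cv2.imwrite('pics/w5.png',bot.grab_frame('wrist'))
E
```

```text
clock: 7.35
position: [0.4502, -0.3013, 0.0659]
tool_rot: [0.175, 1.568, 0.175]
force: [-0.3, -0.2, 0.4]
grip_width: 0.0836
```

View pics/w5.png

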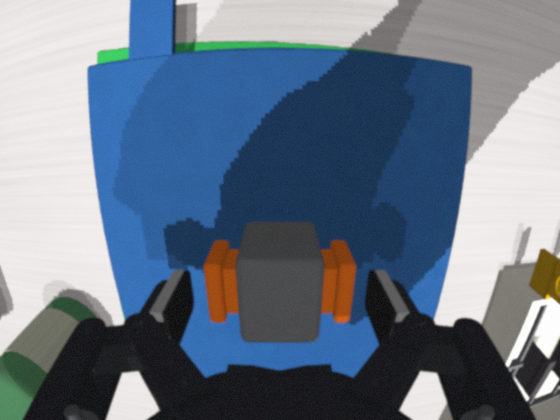

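The lid is released flat on the mat, with its buttons out at (215,280) and (343,280). I rise and go to the pots.

```bash
python3 -m creep '[{"wx":0,"wy":0,"wz":0,"tx":-0.04,"ty":0,"tz":0,"claw":0},{"wx":0,"wy":0,"wz":0,"tx":-0.09,"ty":0,"tz":0,"claw":0},{"wx":0,"wy":0,"wz":0,"tx":-0.13,"ty":0.04,"tz":0,"claw":0},{"wx":0,"wy":0,"wz":0,"tx":-0.14,"ty":0.09,"tz":0.01,"claw":0.45},{"wx":0,"wy":0,"wz":0,"tx":-0.15,"ty":0.14,"tz":0.02,"claw":0.45},{"wx":0,"wy":0,"wz":0,"tx":-0.16,"ty":0.19,"tz":0.03,"claw":0.45},{"wx":0,"wy":0,"wz":0,"tx":-0.16,"ty":0.24,"tz":0.03,"claw":0.45},{"wx":0,"wy":0,"wz":0,"tx":-0.16,"ty":0.29,"tz":0.03,"claw":0.45}]'
python3 -m creep '[{"wx":0,"wy":0,"wz":0,"tx":0,"ty":0.05,"tz":0,"claw":0.45},{"wx":0,"wy":0,"wz":0,"tx":0,"ty":0.1,"tz":0,"claw":0.45},{"wx":0,"wy":0,"wz":0,"tx":0,"ty":0.15,"tz":0.0,"claw":0.45},{"wx":0,"wy":0,"wz":0,"tx":0,"ty":0.2,"tz":0.0,"claw":0.45},{"wx":0,"wy":0,"wz":0,"tx":0,"ty":0.23,"tz":0.0,"claw":0.45},{"wx":0,"wy":0,"wz":0,"tx":0,"ty":0.25,"tz":0,"claw":0.45},{"wx":0,"wy":0,"wz":0,"tx":0,"ty":0.25,"tz":0,"claw":0.45}]'
cat >> h.py <<'E'
def pots(n='wrist',save=None,z=.016):
    c=bot.get_calibration(n); img=bot.grab_frame(n); f=n=='wrist'
    if save: cv2.imwrite(save,img)
    pts=[]
    for ce,a,m in blobs(mask(img,'blue'),25 if f else 8):
        p=onz(c,ce,z,f)
        if 0.3<p[0]<.85 and .15<p[1]<.55 and a<4000: pts.append((p,ce,a))
    res=[]
    for i in range(len(pts)):
        for j in range(i+1,len(pts)):
            d=pts[j][0]-pts[i][0]; L=np.linalg.norm(d)
            if .06<L<.095:
                if d[0]<0:d=-d
                res.append(((pts[i][0]+pts[j][0])/2,np.degrees(np.arctan2(d[1],d[0])),L))
                print(n,'pot',res[-1][0][:2].round(4),'ang',res[-1][1].round(1),'L',L.round(4))
    return res
E
python3 - <<'E'
from h import *
plan([.436,.264,.2],[0,1,0])
pots('wrist','pics/w6.png')
pots('scene','pics/s6.png')
E
```

```text
clock: 8.2
position: [0.4798, -0.0204, 0.2267]
tool_rot: [0.143, 1.566, 0.143]
force: [0.5, 0.3, -0.6]
grip_width: 0.0471
clock: 8.9
position: [0.4793, 0.2326, 0.2267]
tool_rot: [0.341, 1.566, 0.345]
force: [-1.4, 0.0, 0.2]
grip_width: 0.0467
pos [0.4793 0.2326 0.2267] shift t [ 0.0266  0.0315 -0.0433] rot w [ 0.22  0.25 -0.09] alt [-1.798e+02  1.000e-01  4.000e-01] q7 1.05 clk 8.9 w 0.0467
wrist pot [0.4139 0.3119] ang 75.7 L 0.0748
wrist pot [0.4393 0.2606] ang -23.5 L 0.0754
wrist pot [0.4604 0.3575] ang 14.0 L 0.0769
wrist pot [0.5067 0.2374] ang -14.0 L 0.0679
wrist pot [0.5271 0.3604] ang -12.3 L 0.0601
wrist pot [0.579  0.2359] ang 9.8 L 0.0799
wrist pot [0.5953 0.3669] ang 18.4 L 0.0817
scene pot [0.4573 0.3597] ang 13.9 L 0.0745
scene pot [0.4093 0.317 ] ang 70.8 L 0.0716
scene pot [0.5247 0.3623] ang -11.6 L 0.0637
scene pot [0.4349 0.2658] ang -25.0 L 0.0824
scene pot [0.5907 0.3681] ang 19.4 L 0.0737
scene pot [0.505  0.2396] ang -15.1 L 0.0677
scene pot [0.5745 0.2369] ang 9.4 L 0.0748
```

View pics/w6.png

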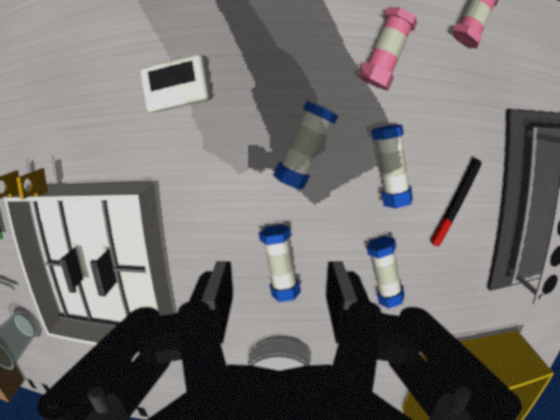

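View pics/s6.png

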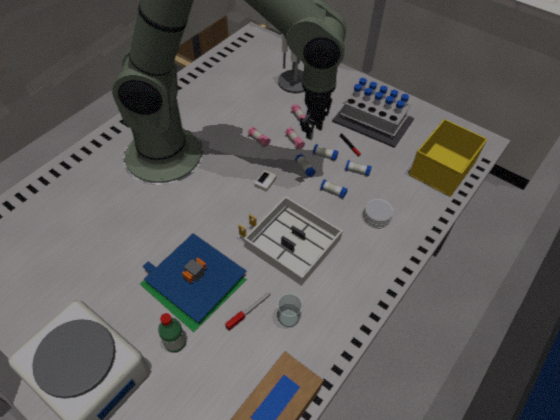

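The wrist view shows the four pots clearly, and the open box with its beds is empty. I start with the pot at (0.437, 0.263), angle -24°.

```bash
cat >> h.py <<'E'
def pplan(x,y,z,ang): 
    a=np.radians(ang); return plan([x,y,z],[-np.sin(a),np.cos(a),0])
E
python3 - <<'E'
from h import *
pplan(.437,.263,.026,-24)
E
```

```text
pos [0.4797 0.2293 0.2268] shift t [ 0.2006  0.0337 -0.0435] rot w [24.02  0.24 -0.07] alt [-1.56e+02  1.00e-01  3.00e-01] q7 1.05 clk 9.0 w 0.0468
```

```bash
python3 -m creep '[{"wx":8,"wy":0,"wz":0,"tx":0.04,"ty":0.015,"tz":-0.02,"claw":0.45},{"wx":16,"wy":0,"wz":0,"tx":0.08,"ty":0.03,"tz":-0.04,"claw":0.45},{"wx":24,"wy":0.2,"wz":0,"tx":0.1,"ty":0.034,"tz":-0.0435,"claw":0.45},{"wx":24,"wy":0.2,"wz":0,"tx":0.11,"ty":0.034,"tz":-0.0435,"claw":0.45},{"wx":24,"wy":0.2,"wz":0,"tx":0.11,"ty":0.034,"tz":-0.0435,"claw":0.45}]'
python3 - <<'E'
from h import *
pots('wrist','pics/w7.png')
pplan(.437,.263,.026,-24)
E
```

```text
clock: 9.5
position: [0.4369, 0.2622, 0.1161]
tool_rot: [-0.452, 1.57, -0.867]
force: [0.5, 0.5, 1.0]
grip_width: 0.0471
wrist pot [0.4144 0.312 ] ang 76.5 L 0.0751
wrist pot [0.4617 0.3581] ang 14.0 L 0.0795
wrist pot [0.4415 0.2596] ang -23.9 L 0.0786
wrist pot [0.5085 0.2366] ang -12.8 L 0.0637
wrist pot [0.5966 0.3715] ang 23.0 L 0.0875
pos [0.4375 0.2624 0.117 ] shift t [ 0.091   0.0003 -0.0008] rot w [ 0.17  0.05 -0.07] alt [-1.798e+02  1.000e-01  1.000e-01] q7 0.62 clk 9.55 w 0.0468
```

View pics/w7.png

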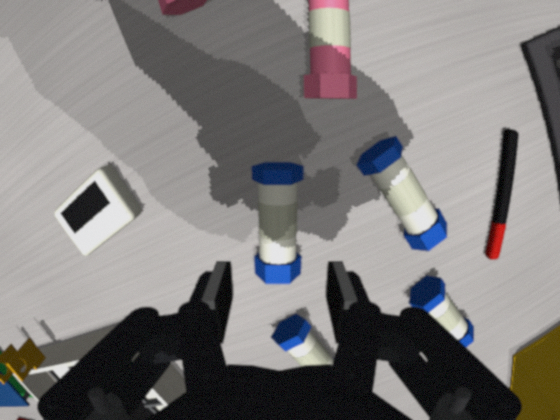

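```bash
python3 -m creep '[{"wx":0,"wy":0,"wz":0,"tx":0.04,"ty":0,"tz":0.001,"claw":0.45},{"wx":0,"wy":0,"wz":0,"tx":0.075,"ty":0,"tz":0.001,"claw":0.45},{"wx":0,"wy":0,"wz":0,"tx":0.091,"ty":0,"tz":0.001,"claw":0.45},{"wx":0,"wy":0,"wz":0,"tx":0.091,"ty":0,"tz":0.001,"claw":1},{"wx":0,"wy":0,"wz":0,"tx":0.091,"ty":0,"tz":0.001,"claw":1},{"wx":0,"wy":0,"wz":0,"tx":0.091,"ty":0,"tz":0.001,"claw":1},{"wx":0,"wy":0,"wz":0,"tx":0.07,"ty":0,"tz":0.001,"claw":1},{"wx":0,"wy":0,"wz":0,"tx":0.03,"ty":0,"tz":0.001,"claw":1}]' 40
python3 - <<'E'
from h import *
c=bot.get_calibration('wrist')
cv2.imwrite('pics/w8.png',bot.grab_frame('wrist'))
pplan(.545,.0425,.18,0)
E
```

```text
clock: 10.35
position: [0.4379, 0.2615, 0.0873]
tool_rot: [-1.76, 1.57, -2.175]
force: [0.5, -0.0, -0.9]
grip_width: 0.0266
pos [0.4403 0.2628 0.0938] shift t [-0.0864 -0.1586  0.1851] rot w [-23.84   0.28  -0.3 ] alt [156.2  -0.4  -0.4] q7 0.63 clk 10.4 w 0.0265
```

View pics/w8.png

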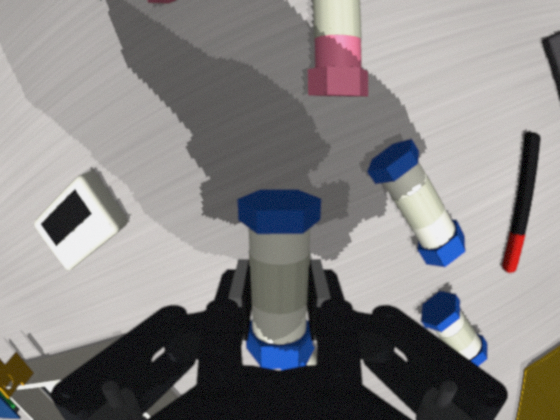

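The pot is held. I carry it over the box, then measure the pot's offset in the grip together with the bed positions.

```bash
python3 -m creep '[{"wx":0,"wy":0,"wz":0,"tx":-0.03,"ty":-0.02,"tz":0.02,"claw":1},{"wx":-4,"wy":0,"wz":0,"tx":-0.06,"ty":-0.05,"tz":0.05,"claw":1},{"wx":-8,"wy":0,"wz":0,"tx":-0.086,"ty":-0.08,"tz":0.085,"claw":1},{"wx":-14,"wy":0,"wz":0,"tx":-0.086,"ty":-0.11,"tz":0.12,"claw":1},{"wx":-20,"wy":0,"wz":0,"tx":-0.086,"ty":-0.14,"tz":0.155,"claw":1},{"wx":-24,"wy":0.3,"wz":0,"tx":-0.086,"ty":-0.159,"tz":0.185,"claw":1},{"wx":-24,"wy":0.3,"wz":-0.3,"tx":-0.086,"ty":-0.159,"tz":0.185,"claw":1},{"wx":-24,"wy":0.3,"wz":-0.3,"tx":-0.086,"ty":-0.159,"tz":0.185,"claw":1}]' 40
python3 - <<'E'
from h import *
pplan(.545,.0425,.18,0)
c=bot.get_calibration('wrist');s=bot.observe()
cv2.imwrite('pics/w9.png',bot.grab_frame('wrist'))
import pickle; pickle.dump((c,s),open('w9.pkl','wb'))
E
```

```text
clock: 11.2
position: [0.5451, 0.0415, 0.1806]
tool_rot: [0.224, 1.57, 0.225]
force: [-0.1, 0.5, -1.0]
grip_width: 0.0261
pos [0.5451 0.0415 0.1806] shift t [ 0.0006  0.001  -0.0001] rot w [ 0.06  0.06 -0.01] alt [-1.799e+02  0.000e+00  1.000e-01] q7 1.42 clk 11.2 w 0.0261
```

View pics/w9.png

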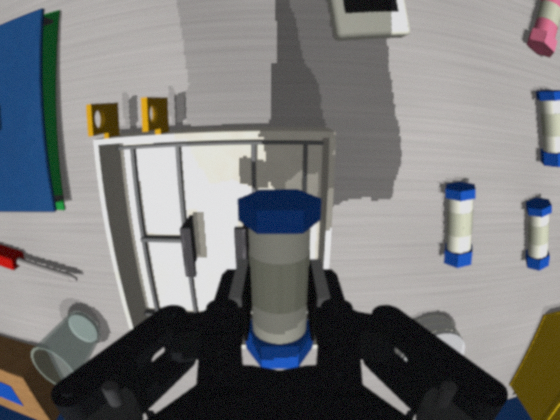

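```bash
python3 - <<'E'
import cv2
a=cv2.imread('pics/w9.png')
cv2.imwrite('pics/w9a.png',cv2.resize(a[120:380,80:350],None,fx=2.3,fy=2.3,interpolation=2))
E
```

```text
(no output)
```

View pics/w9a.png

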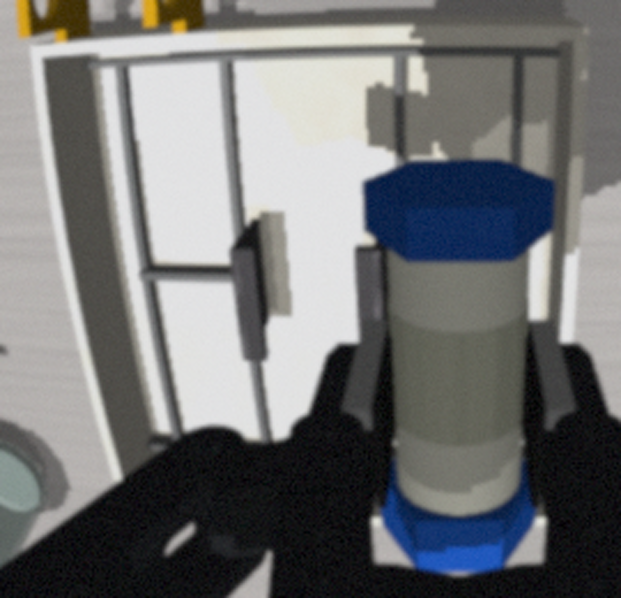

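```bash
python3 - <<'E'
from h import *
import pickle
c,s=pickle.load(open('w9.pkl','rb'))
px=lambda a:(80+a[0]/2.3,120+a[1]/2.3)
P=s['position']; R=Ro.from_euler('xyz',s['tool_rot']).as_matrix()
cam=-np.array(c['R']).T@np.array(c['t']); print('cam in tool',R.T@(cam-P))
def ons(uv,dz): # plane tool-x = dz ahead of TCP
    o,d=ray(c,uv,True); o=R.T@(o-P); d=R.T@d; return (o+d*(dz-o[0])/d[0])
for z in (.006,.010,.014):
  print('axis ahead',z,'far bnd',ons(px((457,262)),z-.014)[1:].round(4),'near bnd',ons(px((460,515)),z-.016)[1:].round(4),'near bnd r14',ons(px((460,515)),z-.014)[1:].round(4),'far end top',ons(px((457,160)),z-.016)[1:].round(4),'near end',ons(px((460,572)),z-.016)[1:].round(4))
for nm,a,z in (('ridge b2 in',(400,100),.013),('ridge b2 out',(518,100),.013),('ridge b1 out',(125,100),.013),('ridge b1 in',(230,100),.013),('cross',(190,272),.013),('end line',(260,57),.012),('rim -x+y corner',(583,27),.048),('rim -x-y corner',(35,50),.048),('rim mid outer',(300,33),.048),('rim inner',(300,47),.048),('left outer edge',(80,300),.048)):
    print(nm,onz(c,px(a),z,1).round(4))
E
```

```text
cam in tool [-0.12511477  0.00067044 -0.08152475]
axis ahead 0.006 far bnd [ 0.0006 -0.0325] near bnd [0.0011 0.0225] near bnd r14 [0.0011 0.0243] far end top [ 0.0006 -0.0509] near end [0.0011 0.0397]
axis ahead 0.01 far bnd [ 0.0006 -0.0308] near bnd [0.0011 0.0261] near bnd r14 [0.0011 0.0279] far end top [ 0.0006 -0.0498] near end [0.0011 0.0439]
axis ahead 0.014 far bnd [ 0.0006 -0.0291] near bnd [0.0011 0.0297] near bnd r14 [0.0011 0.0316] far end top [ 0.0006 -0.0487] near end [0.0011 0.0481]
ridge b2 in [0.517  0.0194 0.013 ]
ridge b2 out [0.517  0.0663 0.013 ]
ridge b1 out [ 0.5139 -0.0985  0.013 ]
ridge b1 in [ 0.5157 -0.0507  0.013 ]
cross [ 0.5923 -0.077   0.013 ]
end line [ 0.4985 -0.0371  0.012 ]
rim -x+y corner [0.4844 0.0856 0.048 ]
rim -x-y corner [ 0.4864 -0.1199  0.048 ]
rim mid outer [ 0.4862 -0.0125  0.048 ]
rim inner [ 0.4911 -0.0127  0.048 ]
left outer edge [ 0.5911 -0.116   0.048 ]
```

```bash
python3 - <<'E'
from h import *
import pickle
c,s=pickle.load(open('w9.pkl','rb'))
px=lambda a:(80+a[0]/2.3,120+a[1]/2.3)
P=s['position']; R=Ro.from_euler('xyz',s['tool_rot']).as_matrix()
def ons(uv,dz):
    o,d=ray(c,uv,True); o=R.T@(o-P); d=R.T@d; return (o+d*(dz-o[0])/d[0])[2]
for z in (.006,.008,.010,.012,.014):
  a,b,cc,d=ons(px((457,205)),z-.016),ons(px((457,262)),z-.016),ons(px((460,515)),z-.014),ons(px((460,572)),z-.016)
  print(z,np.round([a,b,cc,d],4),'L',round(d-a,4),'mid',round((a+d)/2,4),round((b+cc)/2,4))
E
```

```text
0.006 [-0.0433 -0.0333  0.0243  0.0397] L 0.083 mid -0.0018 -0.0045
0.008 [-0.0427 -0.0325  0.0261  0.0418] L 0.0844 mid -0.0004 -0.0032
0.01 [-0.042  -0.0316  0.0279  0.0439] L 0.0859 mid 0.0009 -0.0018
0.012 [-0.0413 -0.0308  0.0297  0.046 ] L 0.0873 mid 0.0023 -0.0005
0.014 [-0.0407 -0.03    0.0316  0.0481] L 0.0888 mid 0.0037 0.0008
```

```bash
python3 -m creep '[{"wx":0,"wy":0,"wz":0,"tx":0.04,"ty":0.001,"tz":0.0005,"claw":1},{"wx":0,"wy":0,"wz":0,"tx":0.08,"ty":0.001,"tz":0.0005,"claw":1},{"wx":0,"wy":0,"wz":0,"tx":0.115,"ty":0.001,"tz":0.0005,"claw":1},{"wx":0,"wy":0,"wz":0,"tx":0.135,"ty":0.001,"tz":0.0005,"claw":1},{"wx":0,"wy":0,"wz":0,"tx":0.146,"ty":0.001,"tz":0.0005,"claw":1},{"wx":0,"wy":0,"wz":0,"tx":0.147,"ty":0.001,"tz":0.0005,"claw":1},{"wx":0,"wy":0,"wz":0,"tx":0.147,"ty":0.001,"tz":0.0005,"claw":1}]' 40
```

```text
clock: 11.95
position: [0.5456, 0.0443, 0.0343]
tool_rot: [0.468, 1.569, 0.471]
force: [-0.1, 0.0, 0.3]
grip_width: 0.0263
```

```bash
python3 -m creep '[{"wx":0,"wy":0,"wz":0,"tx":0.001,"ty":-0.001,"tz":0,"claw":1},{"wx":0,"wy":0,"wz":0,"tx":0.002,"ty":-0.001,"tz":0,"claw":1},{"wx":0,"wy":0,"wz":0,"tx":0.002,"ty":-0.001,"tz":0,"claw":0.55},{"wx":0,"wy":0,"wz":0,"tx":0.002,"ty":-0.001,"tz":0,"claw":0.55},{"wx":0,"wy":0,"wz":0,"tx":0.002,"ty":-0.001,"tz":0,"claw":0.55},{"wx":0,"wy":0,"wz":0,"tx":-0.03,"ty":-0.001,"tz":0,"claw":0.55},{"wx":0,"wy":0,"wz":0,"tx":-0.08,"ty":-0.001,"tz":0,"claw":0.55},{"wx":0,"wy":0,"wz":0,"tx":-0.12,"ty":-0.001,"tz":0,"claw":0.45}]'
python3 - <<'E'
from h import *
cv2.imwrite('pics/w10.png',bot.grab_frame('wrist'))
pots('scene'); pplan(.576,.236,.11,9.7)
E
```

```text
clock: 12.75
position: [0.5454, 0.0431, 0.1564]
tool_rot: [0.421, 1.569, 0.424]
force: [1.0, 0.5, -0.2]
grip_width: 0.0471
scene pot [0.525  0.3618] ang -12.3 L 0.0645
scene pot [0.591  0.3673] ang 19.8 L 0.0733
scene pot [0.5743 0.2369] ang 9.8 L 0.0745
pos [0.5477 0.0433 0.1593] shift t [0.05   0.1925 0.0284] rot w [-9.54  0.52 -0.08] alt [ 1.705e+02 -1.000e-01 -8.000e-01] q7 1.43 clk 12.85 w 0.0471
```

View pics/w10.png

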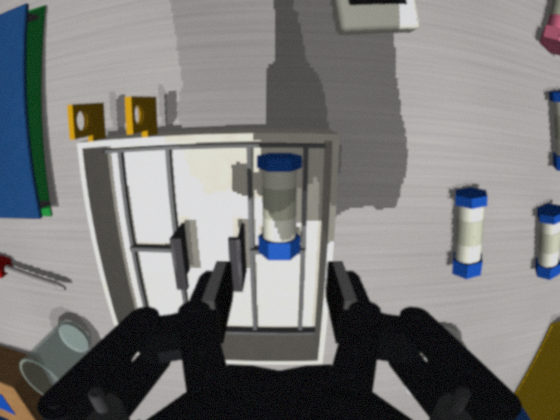

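Pot one lies in bed 2, at (279,205) between its ridges. Next is the pot at (0.575, 0.2365).

```bash
python3 -m creep '[{"wx":0,"wy":0,"wz":0,"tx":-0.01,"ty":0.04,"tz":0.005,"claw":0.45},{"wx":-3,"wy":0,"wz":0,"tx":0.0,"ty":0.09,"tz":0.015,"claw":0.45},{"wx":-6,"wy":0,"wz":0,"tx":0.02,"ty":0.14,"tz":0.025,"claw":0.45},{"wx":-9.5,"wy":0.5,"wz":0,"tx":0.05,"ty":0.18,"tz":0.028,"claw":0.45},{"wx":-9.5,"wy":0.5,"wz":0,"tx":0.05,"ty":0.1925,"tz":0.028,"claw":0.45},{"wx":-9.5,"wy":0.5,"wz":0,"tx":0.05,"ty":0.1925,"tz":0.028,"claw":0.45}]'
python3 - <<'E'
from h import *
pots('wrist','pics/w11.png')
pplan(.576,.236,.026,9.7)
E
```

```text
clock: 13.45
position: [0.5745, 0.2388, 0.1085]
tool_rot: [2.287, 1.568, 2.459]
force: [0.6, -0.3, -0.1]
grip_width: 0.0469
wrist pot [0.4581 0.3577] ang 14.3 L 0.0765
wrist pot [0.526  0.3606] ang -12.0 L 0.063
wrist pot [0.5786 0.2357] ang 9.6 L 0.0785
wrist pot [0.5943 0.3674] ang 19.6 L 0.0796
pos [0.5752 0.2365 0.1094] shift t [ 0.0834 -0.0008  0.0008] rot w [ 0.01 -0.03 -0.05] alt [-1.8e+02  1.0e-01 -1.0e-01] q7 1.26 clk 13.5 w 0.0473
```

View pics/w11.png

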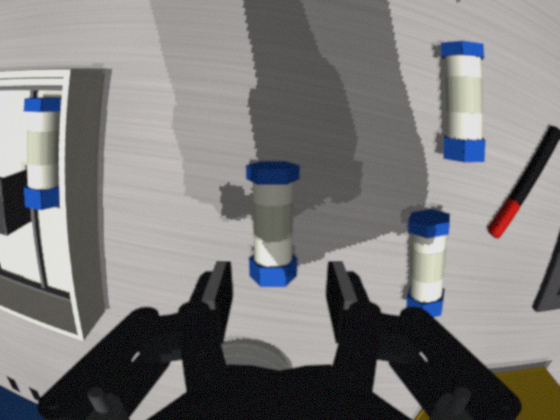

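```bash
python3 -m creep '[{"wx":0,"wy":0,"wz":0,"tx":0.04,"ty":-0.0015,"tz":0.001,"claw":0.45},{"wx":0,"wy":0,"wz":0,"tx":0.07,"ty":-0.0015,"tz":0.001,"claw":0.45},{"wx":0,"wy":0,"wz":0,"tx":0.0835,"ty":-0.0015,"tz":0.001,"claw":0.45},{"wx":0,"wy":0,"wz":0,"tx":0.0835,"ty":-0.0015,"tz":0.001,"claw":1},{"wx":0,"wy":0,"wz":0,"tx":0.0835,"ty":-0.0015,"tz":0.001,"claw":1},{"wx":0,"wy":0,"wz":0,"tx":0.0835,"ty":-0.0015,"tz":0.001,"claw":1},{"wx":0,"wy":0,"wz":0,"tx":0.05,"ty":-0.0015,"tz":0.001,"claw":1},{"wx":0,"wy":0,"wz":0,"tx":0.01,"ty":-0.0015,"tz":0.001,"claw":1}]' 40
python3 - <<'E'
from h import *
pplan(.6435,.0435,.15,0)
E
```

```text
clock: 14.3
position: [0.5759, 0.2349, 0.1003]
tool_rot: [2.89, 1.569, 3.06]
force: [1.1, 0.8, -0.6]
grip_width: 0.0265
pos [0.5759 0.2349 0.1003] shift t [-0.0498 -0.2     0.0342] rot w [ 9.7  -0.11 -0.02] alt [-170.3    0.    -0.2] q7 1.27 clk 14.3 w 0.0265
```

```bash
python3 -m creep '[{"wx":0,"wy":0,"wz":0,"tx":-0.03,"ty":-0.03,"tz":0.005,"claw":1},{"wx":3,"wy":0,"wz":0,"tx":-0.05,"ty":-0.07,"tz":0.01,"claw":1},{"wx":6,"wy":0,"wz":0,"tx":-0.05,"ty":-0.12,"tz":0.02,"claw":1},{"wx":9.7,"wy":0,"wz":0,"tx":-0.05,"ty":-0.16,"tz":0.03,"claw":1},{"wx":9.7,"wy":0,"wz":0,"tx":-0.05,"ty":-0.19,"tz":0.034,"claw":1},{"wx":9.7,"wy":0,"wz":0,"tx":-0.05,"ty":-0.2,"tz":0.034,"claw":1},{"wx":9.7,"wy":0,"wz":0,"tx":-0.05,"ty":-0.2,"tz":0.034,"claw":1}]' 40
python3 - <<'E'
from h import *
pplan(.6435,.0435,.032,0)
cv2.imwrite('pics/w12.png',bot.grab_frame('wrist'))
E
```

```text
clock: 15.0
position: [0.6436, 0.0419, 0.1512]
tool_rot: [-3.112, 1.57, -3.114]
force: [0.0, 1.2, -1.1]
grip_width: 0.0266
pos [0.6436 0.0419 0.1512] shift t [ 0.1192  0.0016 -0.    ] rot w [-0.13 -0.03  0.  ] alt [1.799e+02 0.000e+00 1.000e-01] q7 1.45 clk 15.0 w 0.0266
```

View pics/w12.png

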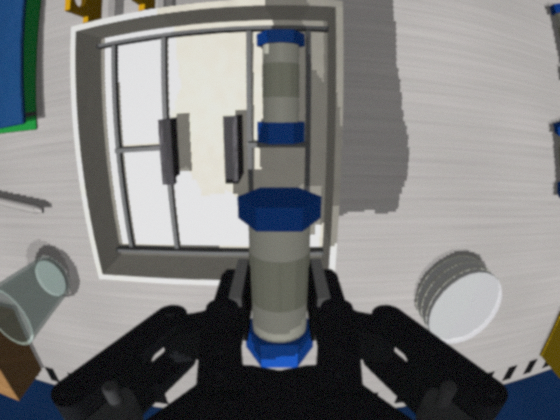

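```bash
python3 -m creep '[{"wx":0,"wy":0,"wz":0,"tx":0.04,"ty":0.001,"tz":0,"claw":1},{"wx":0,"wy":0,"wz":0,"tx":0.08,"ty":0.001,"tz":0,"claw":1},{"wx":0,"wy":0,"wz":0,"tx":0.105,"ty":0.001,"tz":0,"claw":1},{"wx":0,"wy":0,"wz":0,"tx":0.116,"ty":0.001,"tz":0,"claw":1},{"wx":0,"wy":0,"wz":0,"tx":0.119,"ty":0.001,"tz":0,"claw":1},{"wx":0,"wy":0,"wz":0,"tx":0.119,"ty":0.001,"tz":0,"claw":1}]' 40
```

```text
clock: 15.65
position: [0.6436, 0.0457, 0.0329]
tool_rot: [1.613, 1.57, 1.613]
force: [-0.2, -0.3, 1.2]
grip_width: 0.0264
```

```bash
python3 -m creep '[{"wx":0,"wy":0,"wz":0,"tx":0.001,"ty":-0.002,"tz":0,"claw":1},{"wx":0,"wy":0,"wz":0,"tx":0.001,"ty":-0.002,"tz":0,"claw":0.55},{"wx":0,"wy":0,"wz":0,"tx":0.001,"ty":-0.002,"tz":0,"claw":0.55},{"wx":0,"wy":0,"wz":0,"tx":0.001,"ty":-0.002,"tz":0,"claw":0.55},{"wx":0,"wy":0,"wz":0,"tx":-0.03,"ty":-0.002,"tz":0,"claw":0.55},{"wx":0,"wy":0,"wz":0,"tx":-0.08,"ty":-0.002,"tz":0,"claw":0.55},{"wx":0,"wy":0,"wz":0,"tx":-0.12,"ty":-0.002,"tz":0,"claw":0.45}]'
python3 - <<'E'
from h import *
cv2.imwrite('pics/w13.png',bot.grab_frame('wrist'))
pots('scene'); pplan(.593,.367,.11,19.5)
E
```

```text
clock: 16.35
position: [0.6437, 0.0435, 0.1552]
tool_rot: [1.151, 1.569, 1.152]
force: [-0.1, 0.4, 0.8]
grip_width: 0.0468
scene pot [0.5878 0.3742] ang 8.3 L 0.0761
pos [0.6462 0.0437 0.1588] shift t [ 0.0491  0.3232 -0.0535] rot w [-19.49   0.48  -0.05] alt [ 1.605e+02 -1.000e-01 -7.000e-01] q7 1.45 clk 16.45 w 0.0471
```

View pics/w13.png

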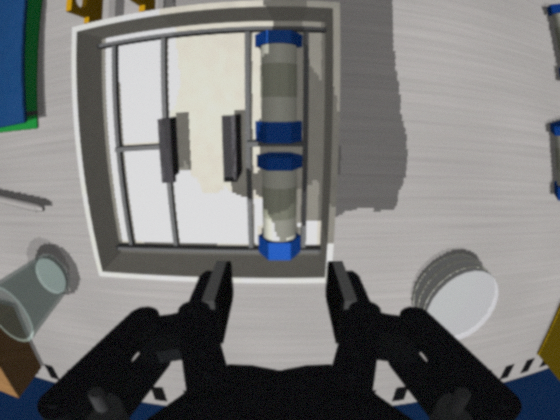

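```bash
python3 - <<'E'
from h import *
import pickle
c=bot.get_calibration('wrist'); img=bot.grab_frame('wrist'); cv2.imwrite('pics/w14.png',img)
pplan(.593,.367,.11,19.5)
for ce,a,m in blobs(mask(img,'blue'),25):
    ys,xs=np.where(m)
    if 220<ce[0]<330: print(ce.round(),a,ys.min(),ys.max(),onz(c,(ce[0],ys.min()),.037,1).round(4),onz(c,(ce[0],ys.max()),.037,1).round(4))
E
python3 -c "
import cv2
a=cv2.imread('pics/w14.png');cv2.imwrite('pics/w14a.png',cv2.resize(a[0:290,60:350],None,fx=2.05,fy=2.05,interpolation=2))"
```

```text
pos [0.6449 0.0437 0.156 ] shift t [ 0.0463  0.3233 -0.0521] rot w [-19.48   0.29  -0.06] alt [ 1.605e+02 -1.000e-01 -4.000e-01] q7 1.45 clk 16.5 w 0.0471
[278.  33.] 550 26 42 [0.5048 0.0442 0.037 ] [0.5175 0.0442 0.037 ]
[278. 127.] 875 117 138 [0.5748 0.0443 0.037 ] [0.5908 0.0443 0.037 ]
[279. 156.] 653 148 164 [0.5985 0.045  0.037 ] [0.6109 0.045  0.037 ]
[279. 243.] 723 230 254 [0.6656 0.0447 0.037 ] [0.6876 0.0447 0.037 ]
```

View pics/w14a.png

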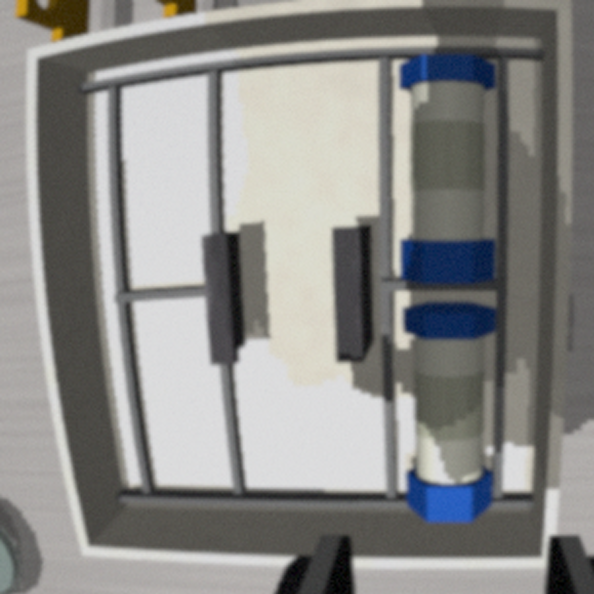

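Both pots on the +y side lie in beds 2 and 4. The scene reading for another pot has shifted to (0.588, 0.374), angle 8°, so I go and look.

```bash
python3 -m creep '[{"wx":0,"wy":0,"wz":0,"tx":-0.01,"ty":0.04,"tz":-0.005,"claw":0.45},{"wx":0,"wy":0,"wz":0,"tx":-0.01,"ty":0.09,"tz":-0.015,"claw":0.45},{"wx":-4,"wy":0,"wz":0,"tx":0,"ty":0.14,"tz":-0.025,"claw":0.45},{"wx":-8,"wy":0.3,"wz":0,"tx":0.01,"ty":0.19,"tz":-0.035,"claw":0.45},{"wx":-10,"wy":0.3,"wz":0,"tx":0.02,"ty":0.24,"tz":-0.045,"claw":0.45},{"wx":-10,"wy":0.3,"wz":0,"tx":0.03,"ty":0.28,"tz":-0.05,"claw":0.45},{"wx":-10,"wy":0.3,"wz":0,"tx":0.035,"ty":0.31,"tz":-0.055,"claw":0.45},{"wx":-10,"wy":0.3,"wz":0,"tx":0.035,"ty":0.32,"tz":-0.055,"claw":0.45}]'
python3 - <<'E'
from h import *
pots('wrist','pics/w15.png');pots('side','pics/si15.png')
pplan(.588,.374,.11,9)
E
```

```text
clock: 17.3
position: [0.5873, 0.3677, 0.1191]
tool_rot: [2.549, 1.567, 2.728]
force: [0.1, 0.0, -0.0]
grip_width: 0.0468
wrist pot [0.5248 0.3606] ang -10.5 L 0.0643
wrist pot [0.5936 0.3671] ang 18.5 L 0.0782
side pot [0.5906 0.3646] ang 18.5 L 0.0747
side pot [0.5242 0.3592] ang -11.7 L 0.0634
side pot [0.4573 0.3558] ang 15.3 L 0.0743
pos [0.5891 0.365  0.1202] shift t [0.0102 0.0091 0.0005] rot w [ 1.14 -0.09 -0.07] alt [-1.789e+02  1.000e-01 -1.000e-01] q7 1.12 clk 17.4 w 0.0467
```

View pics/w15.png

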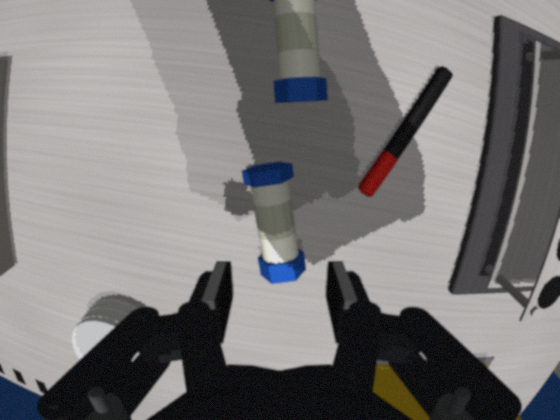

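```bash
python3 - <<'E'
from h import *
pplan(.591,.366,.026,18.7)
E
```

```text
pos [0.5891 0.365  0.1202] shift t [0.0942 0.0006 0.0022] rot w [-8.56 -0.08 -0.08] alt [ 1.714e+02 -1.000e-01  1.000e-01] q7 1.12 clk 17.4 w 0.0467
```

```bash
python3 -m creep '[{"wx":-4,"wy":0,"wz":0,"tx":0.02,"ty":0.001,"tz":0.002,"claw":0.45},{"wx":-8.5,"wy":0,"wz":0,"tx":0.05,"ty":0.001,"tz":0.002,"claw":0.45},{"wx":-8.5,"wy":0,"wz":0,"tx":0.08,"ty":0.001,"tz":0.002,"claw":0.45},{"wx":-8.5,"wy":0,"wz":0,"tx":0.094,"ty":0.001,"tz":0.002,"claw":0.45},{"wx":-8.5,"wy":0,"wz":0,"tx":0.094,"ty":0.001,"tz":0.002,"claw":1},{"wx":-8.5,"wy":0,"wz":0,"tx":0.094,"ty":0.001,"tz":0.002,"claw":1},{"wx":-8.5,"wy":0,"wz":0,"tx":0.094,"ty":0.001,"tz":0.002,"claw":1},{"wx":-8.5,"wy":0,"wz":0,"tx":0.06,"ty":0.001,"tz":0.002,"claw":1}]' 40
python3 - <<'E'
from h import *
pplan(.6435,-.0765,.15,0)
E
```

```text
clock: 18.2
position: [0.5893, 0.3653, 0.0582]
tool_rot: [3.115, 1.565, -2.843]
force: [-0.2, -0.5, -1.0]
grip_width: 0.0267
pos [0.5893 0.3653 0.0582] shift t [-0.0914 -0.4359 -0.0904] rot w [18.65 -0.33  0.04] alt [-1.614e+02 -1.000e-01 -5.000e-01] q7 1.24 clk 18.2 w 0.0267
```

```bash
python3 -m creep '[{"wx":0,"wy":0,"wz":0,"tx":-0.05,"ty":0,"tz":0,"claw":1},{"wx":4,"wy":0,"wz":0,"tx":-0.09,"ty":-0.03,"tz":-0.005,"claw":1},{"wx":8,"wy":0,"wz":0,"tx":-0.095,"ty":-0.075,"tz":-0.015,"claw":1},{"wx":12,"wy":0,"wz":0,"tx":-0.095,"ty":-0.12,"tz":-0.025,"claw":1},{"wx":15,"wy":0,"wz":0,"tx":-0.095,"ty":-0.165,"tz":-0.035,"claw":1},{"wx":18.6,"wy":0,"wz":0,"tx":-0.095,"ty":-0.21,"tz":-0.045,"claw":1},{"wx":18.6,"wy":0,"wz":0,"tx":-0.095,"ty":-0.255,"tz":-0.055,"claw":1},{"wx":18.6,"wy":0,"wz":0,"tx":-0.095,"ty":-0.3,"tz":-0.065,"claw":1}]' 40
python3 - <<'E'
from h import *
pplan(.6435,-.0765,.15,0)
E
```

```text
clock: 19.0
position: [0.6245, 0.0587, 0.155]
tool_rot: [-2.772, 1.567, -2.771]
force: [1.7, -0.1, 0.3]
grip_width: 0.0265
pos [0.6245 0.0587 0.155 ] shift t [ 0.0052 -0.1352  0.0189] rot w [ 0.05 -0.2   0.08] alt [-1.8e+02 -1.0e-01 -3.0e-01] q7 1.42 clk 19.0 w 0.0265
```

```bash
python3 -m creep '[{"wx":0,"wy":0,"wz":0,"tx":0,"ty":-0.04,"tz":0.006,"claw":1},{"wx":0,"wy":0,"wz":0,"tx":0.005,"ty":-0.08,"tz":0.012,"claw":1},{"wx":0,"wy":0,"wz":0,"tx":0.005,"ty":-0.12,"tz":0.019,"claw":1},{"wx":0,"wy":0,"wz":0,"tx":0.005,"ty":-0.135,"tz":0.019,"claw":1},{"wx":0,"wy":0,"wz":0,"tx":0.005,"ty":-0.135,"tz":0.019,"claw":1}]' 40
python3 - <<'E'
from h import *
pplan(.6435,-.0765,.032,0)
c=bot.get_calibration('wrist')
cv2.imwrite('pics/w16.png',bot.grab_frame('wrist'))
E
```

```text
clock: 19.5
position: [0.6437, -0.0793, 0.1513]
tool_rot: [-2.255, 1.568, -2.258]
force: [-0.4, 0.1, -1.1]
grip_width: 0.0266
pos [ 0.6437 -0.0793  0.1513] shift t [1.193e-01 3.100e-03 1.000e-04] rot w [-0.17 -0.11  0.14] alt [179.8   0.2   0.2] q7 1.63 clk 19.5 w 0.0266
```

View pics/w16.png

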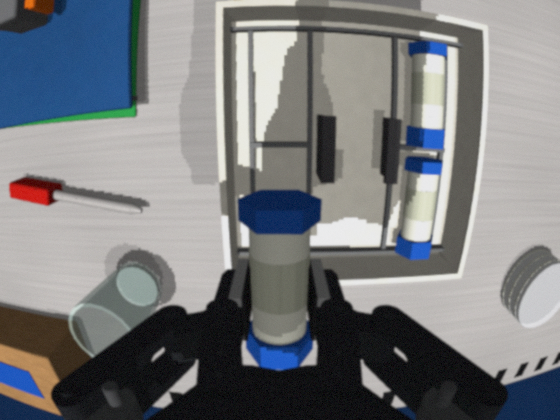

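```bash
python3 -m creep '[{"wx":0,"wy":0,"wz":0,"tx":0.04,"ty":0.0025,"tz":0,"claw":1},{"wx":0,"wy":0,"wz":0,"tx":0.08,"ty":0.0025,"tz":0,"claw":1},{"wx":0,"wy":0,"wz":0,"tx":0.105,"ty":0.0025,"tz":0,"claw":1},{"wx":0,"wy":0,"wz":0,"tx":0.116,"ty":0.0025,"tz":0,"claw":1},{"wx":0,"wy":0,"wz":0,"tx":0.119,"ty":0.0025,"tz":0,"claw":1},{"wx":0,"wy":0,"wz":0,"tx":0.119,"ty":0.0025,"tz":0,"claw":1}]' 40
```

```text
clock: 20.15
position: [0.6441, -0.0737, 0.0331]
tool_rot: [-2.358, 1.569, -2.358]
force: [-0.4, -0.3, 0.1]
grip_width: 0.0268
```

```bash
python3 -m creep '[{"wx":0,"wy":0,"wz":0,"tx":0.0,"ty":-0.002,"tz":0,"claw":1},{"wx":0,"wy":0,"wz":0,"tx":0.001,"ty":-0.002,"tz":0,"claw":1},{"wx":0,"wy":0,"wz":0,"tx":0.001,"ty":-0.002,"tz":0,"claw":0.55},{"wx":0,"wy":0,"wz":0,"tx":0.001,"ty":-0.002,"tz":0,"claw":0.55},{"wx":0,"wy":0,"wz":0,"tx":0.001,"ty":-0.002,"tz":0,"claw":0.55},{"wx":0,"wy":0,"wz":0,"tx":-0.03,"ty":-0.002,"tz":0,"claw":0.55},{"wx":0,"wy":0,"wz":0,"tx":-0.08,"ty":-0.002,"tz":0,"claw":0.55},{"wx":0,"wy":0,"wz":0,"tx":-0.12,"ty":-0.002,"tz":0,"claw":0.45}]'
python3 - <<'E'
from h import *
cv2.imwrite('pics/w17.png',bot.grab_frame('wrist'))
pots('scene');pots('side'); pplan(.457,.357,.12,14.3)
E
```

```text
clock: 20.95
position: [0.6444, -0.0758, 0.1553]
tool_rot: [-1.847, 1.57, -1.847]
force: [0.3, -0.7, 0.4]
grip_width: 0.0469
side pot [0.4572 0.3562] ang 14.6 L 0.0738
pos [ 0.6456 -0.0758  0.1561] shift t [ 0.0348  0.4328 -0.1888] rot w [-14.31   0.22   0.1 ] alt [ 1.657e+02  1.000e-01 -3.000e-01] q7 1.63 clk 21.1 w 0.0469
```

View pics/w17.png

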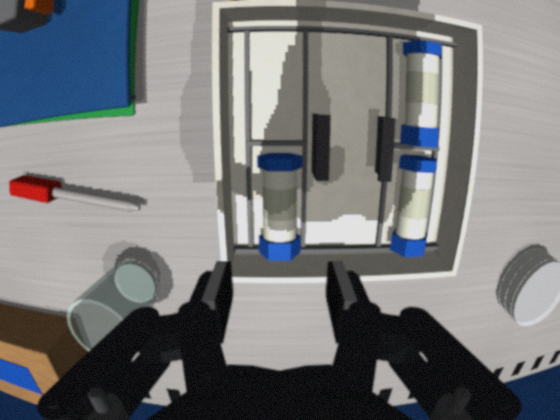

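Pot three lies in bed 3. Now the last pot, at (0.457, 0.357).

```bash
python3 -m creep '[{"wx":0,"wy":0,"wz":0,"tx":-0.01,"ty":0.04,"tz":-0.02,"claw":0.45},{"wx":0,"wy":0,"wz":0,"tx":-0.01,"ty":0.085,"tz":-0.04,"claw":0.45},{"wx":0,"wy":0,"wz":0,"tx":-0.01,"ty":0.13,"tz":-0.06,"claw":0.45},{"wx":-2,"wy":0,"wz":0,"tx":-0.01,"ty":0.175,"tz":-0.08,"claw":0.45},{"wx":-4,"wy":0,"wz":0,"tx":-0.01,"ty":0.22,"tz":-0.1,"claw":0.45},{"wx":-7,"wy":0,"wz":0,"tx":-0.01,"ty":0.265,"tz":-0.12,"claw":0.45},{"wx":-10,"wy":0,"wz":0,"tx":0,"ty":0.31,"tz":-0.14,"claw":0.45},{"wx":-14.3,"wy":0.2,"wz":0,"tx":0.01,"ty":0.355,"tz":-0.16,"claw":0.45}]'
python3 - <<'E'
from h import *
pplan(.457,.357,.12,14.3)
E
```

```text
clock: 21.9
position: [0.4846, 0.2803, 0.1444]
tool_rot: [-1.726, 1.569, -1.475]
force: [0.8, 0.2, -0.3]
grip_width: 0.0468
pos [0.4846 0.2803 0.1444] shift t [ 0.0242  0.0812 -0.0076] rot w [ 0.12 -0.02  0.11] alt [-179.9   -0.2   -0. ] q7 1.17 clk 21.9 w 0.0468
```

```bash
python3 -m creep '[{"wx":0,"wy":0,"wz":0,"tx":0.01,"ty":0.04,"tz":-0.004,"claw":0.45},{"wx":0,"wy":0,"wz":0,"tx":0.024,"ty":0.075,"tz":-0.0076,"claw":0.45},{"wx":0,"wy":0,"wz":0,"tx":0.024,"ty":0.081,"tz":-0.0076,"claw":0.45},{"wx":0,"wy":0,"wz":0,"tx":0.024,"ty":0.081,"tz":-0.0076,"claw":0.45}]'
python3 - <<'E'
from h import *
pots('wrist','pics/w18.png'); pplan(.457,.357,.026,14.3)
E
```

```text
clock: 22.3
position: [0.4562, 0.3574, 0.1192]
tool_rot: [-2.208, 1.568, -1.954]
force: [0.7, -1.0, 0.3]
grip_width: 0.0469
wrist pot [0.461  0.3584] ang 13.8 L 0.0785
pos [0.4571 0.3561 0.1197] shift t [0.0937 0.0012 0.0002] rot w [ 0.12 -0.06  0.16] alt [-1.799e+02 -3.000e-01 -1.000e-01] q7 1.04 clk 22.35 w 0.0474
```

View pics/w18.png

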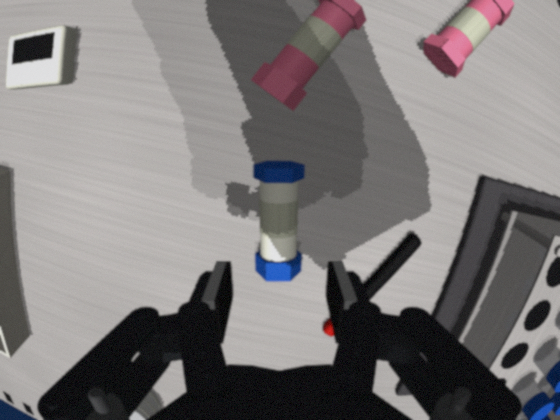

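```bash
python3 -m creep '[{"wx":0,"wy":0,"wz":0,"tx":0.04,"ty":0.001,"tz":0.001,"claw":0.45},{"wx":0,"wy":0,"wz":0,"tx":0.075,"ty":0.001,"tz":0.001,"claw":0.45},{"wx":0,"wy":0,"wz":0,"tx":0.094,"ty":0.001,"tz":0.001,"claw":0.45},{"wx":0,"wy":0,"wz":0,"tx":0.094,"ty":0.001,"tz":0.001,"claw":1},{"wx":0,"wy":0,"wz":0,"tx":0.094,"ty":0.001,"tz":0.001,"claw":1},{"wx":0,"wy":0,"wz":0,"tx":0.094,"ty":0.001,"tz":0.001,"claw":1},{"wx":0,"wy":0,"wz":0,"tx":0.05,"ty":0.001,"tz":0.001,"claw":1},{"wx":0,"wy":0,"wz":0,"tx":0,"ty":0.001,"tz":0.001,"claw":1}]' 40
python3 - <<'E'
from h import *
pplan(.5455,-.0765,.15,0)
E
```

```text
clock: 23.15
position: [0.4574, 0.3566, 0.1208]
tool_rot: [-2.182, 1.566, -1.93]
force: [2.0, 0.3, 0.7]
grip_width: 0.0265
pos [0.4574 0.3566 0.1208] shift t [-0.0275 -0.4415 -0.0226] rot w [14.41 -0.12  0.23] alt [-165.6   -0.3   -0.2] q7 1.04 clk 23.15 w 0.0265
```

```bash
python3 -m creep '[{"wx":0,"wy":0,"wz":0,"tx":-0.02,"ty":-0.04,"tz":-0.002,"claw":1},{"wx":2,"wy":0,"wz":0,"tx":-0.03,"ty":-0.085,"tz":-0.005,"claw":1},{"wx":4,"wy":0,"wz":0,"tx":-0.035,"ty":-0.13,"tz":-0.008,"claw":1},{"wx":6,"wy":0,"wz":0,"tx":-0.035,"ty":-0.175,"tz":-0.01,"claw":1},{"wx":8,"wy":0,"wz":0,"tx":-0.035,"ty":-0.22,"tz":-0.012,"claw":1},{"wx":10,"wy":0,"wz":0,"tx":-0.035,"ty":-0.265,"tz":-0.014,"claw":1},{"wx":12,"wy":0,"wz":0,"tx":-0.035,"ty":-0.31,"tz":-0.016,"claw":1},{"wx":14.4,"wy":0,"wz":0,"tx":-0.035,"ty":-0.355,"tz":-0.018,"claw":1}]' 40
python3 - <<'E'
from h import *
pplan(.5455,-.0765,.15,0)
E
```

```text
clock: 23.95
position: [0.5289, 0.0064, 0.1588]
tool_rot: [-1.371, 1.567, -1.372]
force: [-0.1, 0.7, -0.5]
grip_width: 0.0267
pos [0.5289 0.0064 0.1588] shift t [ 0.0091 -0.0828  0.0167] rot w [-0.09  0.04  0.22] alt [ 1.799e+02  3.000e-01 -1.000e-01] q7 1.47 clk 23.95 w 0.0267
```

```bash
python3 -m creep '[{"wx":0,"wy":0,"wz":0,"tx":0,"ty":-0.04,"tz":0.008,"claw":1},{"wx":0,"wy":0,"wz":0.2,"tx":0.009,"ty":-0.075,"tz":0.016,"claw":1},{"wx":0,"wy":0,"wz":0.2,"tx":0.009,"ty":-0.083,"tz":0.0165,"claw":1},{"wx":0,"wy":0,"wz":0.2,"tx":0.009,"ty":-0.083,"tz":0.0165,"claw":1},{"wx":0,"wy":0,"wz":0.2,"tx":0.009,"ty":-0.083,"tz":0.0165,"claw":1}]' 40
python3 - <<'E'
from h import *
cv2.imwrite('pics/w19.png',bot.grab_frame('wrist'))
pplan(.5455,-.0762,.032,0)
E
```

```text
clock: 24.45
position: [0.5454, -0.0756, 0.1509]
tool_rot: [0.151, 1.569, 0.15]
force: [0.1, 0.7, -0.9]
grip_width: 0.0267
pos [ 0.5454 -0.0752  0.1508] shift t [ 1.188e-01 -1.100e-03 -1.000e-04] rot w [ 0.01  0.09 -0.02] alt [-1.8e+02  0.0e+00  1.0e-01] q7 1.64 clk 24.5 w 0.0268
```

View pics/w19.png

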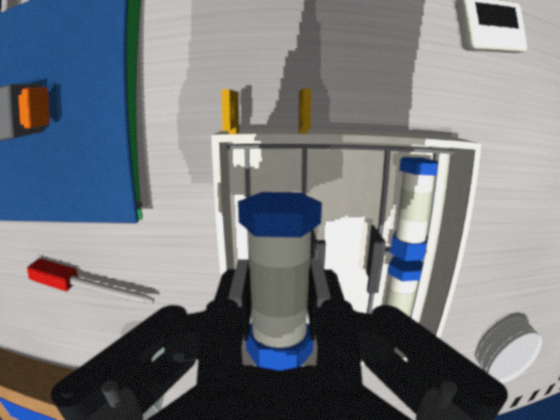

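```bash
python3 -m creep '[{"wx":0,"wy":0,"wz":0,"tx":0.04,"ty":-0.001,"tz":0,"claw":1},{"wx":0,"wy":0,"wz":0,"tx":0.08,"ty":-0.001,"tz":0,"claw":1},{"wx":0,"wy":0,"wz":0,"tx":0.105,"ty":-0.001,"tz":0,"claw":1},{"wx":0,"wy":0,"wz":0,"tx":0.116,"ty":-0.001,"tz":0,"claw":1},{"wx":0,"wy":0,"wz":0,"tx":0.1185,"ty":-0.001,"tz":0,"claw":1},{"wx":0,"wy":0,"wz":0,"tx":0.1185,"ty":-0.001,"tz":0,"claw":1}]' 40
```

```text
clock: 25.1
position: [0.5461, -0.0756, 0.0331]
tool_rot: [0.135, 1.568, 0.136]
force: [-0.7, -0.1, -0.0]
grip_width: 0.0263
```

```bash
python3 -m creep '[{"wx":0,"wy":0,"wz":0,"tx":0.0,"ty":0,"tz":0,"claw":1},{"wx":0,"wy":0,"wz":0,"tx":0.001,"ty":0,"tz":0,"claw":1},{"wx":0,"wy":0,"wz":0,"tx":0.001,"ty":0,"tz":0,"claw":0.55},{"wx":0,"wy":0,"wz":0,"tx":0.001,"ty":0,"tz":0,"claw":0.55},{"wx":0,"wy":0,"wz":0,"tx":0.001,"ty":0,"tz":0,"claw":0.55},{"wx":0,"wy":0,"wz":0,"tx":-0.03,"ty":0,"tz":0,"claw":0.55},{"wx":0,"wy":0,"wz":0,"tx":-0.08,"ty":0,"tz":0,"claw":0.55},{"wx":0,"wy":0,"wz":0,"tx":-0.13,"ty":0,"tz":0,"claw":0.2}]'
python3 - <<'E'
from h import *
cv2.imwrite('pics/w20.png',bot.grab_frame('wrist'))
cv2.imwrite('pics/s20.png',bot.grab_frame('scene'))
pplan(.4501,-.3013,.14,0)
E
```

```text
clock: 25.9
position: [0.5452, -0.0757, 0.1644]
tool_rot: [0.356, 1.57, 0.357]
force: [0.9, 0.1, 0.2]
grip_width: 0.0516
pos [ 0.5485 -0.0761  0.169 ] shift t [ 0.0279 -0.2252 -0.0988] rot w [0.02 0.65 0.  ] alt [-180.   -0.    1.] q7 1.64 clk 26.0 w 0.0663
```

View pics/w20.png

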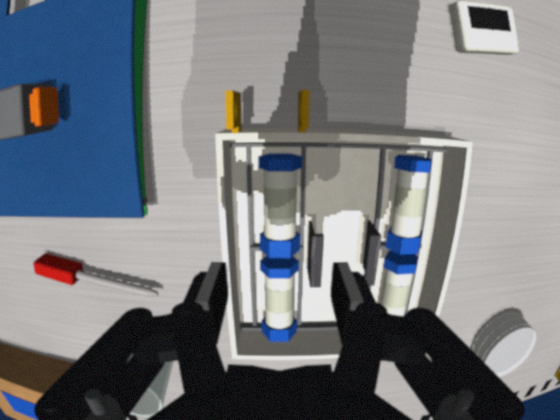

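View pics/s20.png

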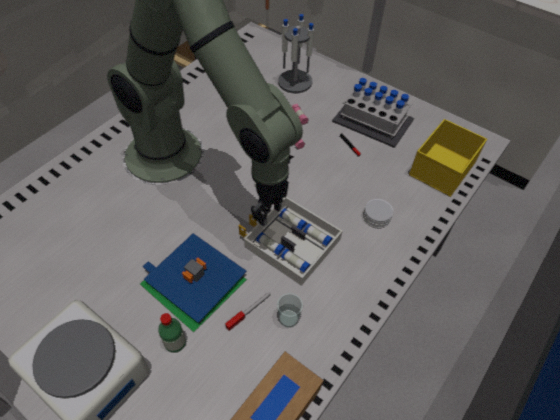

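All four pots lie in their own beds. Back to the lid on the mat.

```bash
python3 -m creep '[{"wx":0,"wy":0.3,"wz":0,"tx":-0.01,"ty":-0.035,"tz":-0.015,"claw":0},{"wx":0,"wy":0.6,"wz":0,"tx":-0.01,"ty":-0.08,"tz":-0.035,"claw":0},{"wx":0,"wy":0.6,"wz":0,"tx":0,"ty":-0.12,"tz":-0.053,"claw":0},{"wx":0,"wy":0.6,"wz":0,"tx":0.01,"ty":-0.165,"tz":-0.072,"claw":0},{"wx":0,"wy":0.6,"wz":0,"tx":0.02,"ty":-0.205,"tz":-0.09,"claw":0},{"wx":0,"wy":0.6,"wz":0,"tx":0.028,"ty":-0.225,"tz":-0.099,"claw":0},{"wx":0,"wy":0.6,"wz":0,"tx":0.028,"ty":-0.225,"tz":-0.099,"claw":0}]'
python3 - <<'E'
from h import *
cv2.imwrite('pics/w21.png',bot.grab_frame('wrist'))
pplan(.4501,-.3013,.067,0)
E
```

```text
clock: 26.7
position: [0.4475, -0.3042, 0.139]
tool_rot: [-2.591, 1.57, -2.596]
force: [0.1, 0.4, -1.0]
grip_width: 0.0855
pos [ 0.4489 -0.3023  0.1395] shift t [0.0725 0.001  0.0012] rot w [-0.14  0.01 -0.  ] alt [179.9  -0.   -0. ] q7 2.1 clk 26.75 w 0.0856
```

View pics/w21.png

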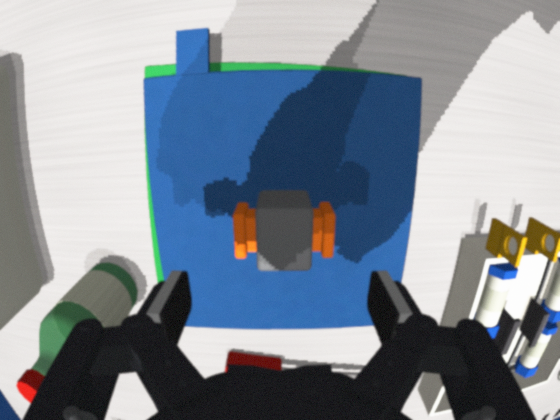

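```bash
python3 -m creep '[{"wx":0,"wy":0,"wz":0,"tx":0.02,"ty":0.001,"tz":0.001,"claw":0},{"wx":0,"wy":0,"wz":0,"tx":0.045,"ty":0.001,"tz":0.001,"claw":0},{"wx":0,"wy":0,"wz":0,"tx":0.065,"ty":0.001,"tz":0.001,"claw":0},{"wx":0,"wy":0,"wz":0,"tx":0.0725,"ty":0.001,"tz":0.001,"claw":0},{"wx":0,"wy":0,"wz":0,"tx":0.0725,"ty":0.001,"tz":0.001,"claw":0}]'
python3 - <<'E'
from h import *
cv2.imwrite('pics/w22.png',bot.grab_frame('wrist'))
pplan(.4501,-.3013,.065,0)
E
```

```text
clock: 27.25
position: [0.4501, -0.3004, 0.0666]
tool_rot: [2.345, 1.57, 2.343]
force: [0.3, 0.6, 0.0]
grip_width: 0.0855
pos [ 0.4504 -0.3008  0.0674] shift t [ 0.0024 -0.0005 -0.0003] rot w [-0.1   0.01 -0.01] alt [179.9  -0.   -0. ] q7 2.1 clk 27.3 w 0.0852
```

View pics/w22.png

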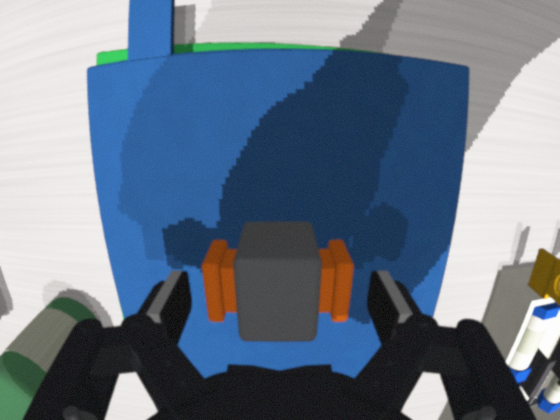

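```bash
python3 -m creep '[{"wx":0,"wy":0,"wz":0,"tx":0.001,"ty":-0.0008,"tz":0,"claw":0.1},{"wx":0,"wy":0,"wz":0,"tx":0.001,"ty":-0.0008,"tz":0,"claw":0.4},{"wx":0,"wy":0,"wz":0,"tx":0.001,"ty":-0.0008,"tz":0,"claw":0.7},{"wx":0,"wy":0,"wz":0,"tx":0.001,"ty":-0.0008,"tz":0,"claw":1},{"wx":0,"wy":0,"wz":0,"tx":0.001,"ty":-0.0008,"tz":0,"claw":1},{"wx":0,"wy":0,"wz":0,"tx":0.001,"ty":-0.0008,"tz":0,"claw":1}]' 70
python3 -m creep '[{"wx":0,"wy":0,"wz":0,"tx":-0.02,"ty":0,"tz":0,"claw":1},{"wx":0,"wy":0,"wz":0,"tx":-0.05,"ty":0,"tz":0,"claw":1},{"wx":0,"wy":0,"wz":0,"tx":-0.08,"ty":0,"tz":0,"claw":1},{"wx":0,"wy":0,"wz":0,"tx":-0.11,"ty":0,"tz":0,"claw":1},{"wx":0,"wy":0,"wz":0,"tx":-0.11,"ty":0,"tz":0,"claw":1}]'
python3 - <<'E'
from h import *
cv2.imwrite('pics/w23.png',bot.grab_frame('wrist'))
pplan(.5954,-.0179,.2,0)
E
```

```text
clock: 27.9
position: [0.4512, -0.3019, 0.0687]
tool_rot: [-0.254, 1.568, -0.256]
force: [-6.4, 6.5, 39.2]
grip_width: 0.0419
clock: 28.4
position: [0.4523, -0.3027, 0.1824]
tool_rot: [-0.41, 1.563, -0.412]
force: [0.8, -0.2, -4.3]
grip_width: 0.04
pos [ 0.4516 -0.3022  0.1803] shift t [-0.0195  0.2845  0.1434] rot w [-0.11  0.31  0.12] alt [179.9   0.2  -0.5] q7 2.1 clk 28.45 w 0.0399
```

View pics/w23.png

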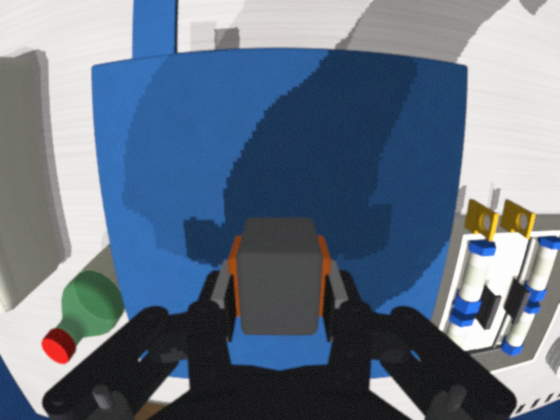

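```bash
python3 - <<'E'
from h import *
s=bot.observe();c=bot.get_calibration('wrist');P=s['position'];R=Ro.from_euler('xyz',s['tool_rot']).as_matrix()
def ons(uv,dz):
    o,d=ray(c,uv,True); o=R.T@(o-P); d=R.T@d; return (o+d*(dz-o[0])/d[0])
for f,dz in (('w3',.0317),('w23',.0357)):
    img=cv2.imread(f'pics/{f}.png')
    m=mask(img,'blue'); b=max(blobs(m),key=lambda t:t[1])[2].astype(np.uint8)
    # edges: -x edge points at right part, side edges at given rows
    top=[ons((u,np.where(b[:,u])[0].min()),dz) for u in (230,280,330,380,430)]
    L=[ons((np.where(b[r])[0].min(),r),dz) for r in (90,130,170,210)]
    Rr=[ons((np.where(b[r,:495])[0].max(),r),dz) for r in (90,130,170,210)]
    print(f,'top z',np.round([t[2] for t in top],4),'L y',np.round([t[1] for t in L],4),'R y',np.round([t[1] for t in Rr],4))
E
```

```text
w3 top z [-0.1094 -0.1088 -0.1089 -0.1087 -0.1088] L y [-0.1006 -0.1001 -0.1002 -0.1   ] R y [0.1022 0.1017 0.1017 0.1015]
w23 top z [-0.1101 -0.1095 -0.1096 -0.1094 -0.1095] L y [-0.0998 -0.1    -0.1    -0.0998] R y [0.1014 0.1016 0.1015 0.1013]
```

```bash
python3 -m creep '[{"wx":0,"wy":0,"wz":0,"tx":-0.02,"ty":0.02,"tz":0.01,"claw":1},{"wx":0,"wy":0,"wz":0,"tx":-0.02,"ty":0.06,"tz":0.03,"claw":1},{"wx":0,"wy":0,"wz":0,"tx":-0.02,"ty":0.1,"tz":0.05,"claw":1},{"wx":0,"wy":0,"wz":0,"tx":-0.02,"ty":0.14,"tz":0.07,"claw":1},{"wx":0,"wy":0.3,"wz":0,"tx":-0.02,"ty":0.18,"tz":0.09,"claw":1},{"wx":0,"wy":0.3,"wz":0,"tx":-0.02,"ty":0.22,"tz":0.11,"claw":1},{"wx":0,"wy":0.3,"wz":0,"tx":-0.02,"ty":0.255,"tz":0.13,"claw":1},{"wx":0,"wy":0.3,"wz":0,"tx":-0.02,"ty":0.2845,"tz":0.144,"claw":1}]'
python3 -m creep '[{"wx":0,"wy":0,"wz":0,"tx":0,"ty":0,"tz":0,"claw":1},{"wx":0,"wy":0,"wz":0,"tx":0,"ty":0,"tz":0,"claw":1}]'
python3 - <<'E'
from h import *
plan([.5961,-.0179,.125],[0,1,0])
cv2.imwrite('pics/w24.png',bot.grab_frame('wrist'))
E
```

```text
clock: 29.25
position: [0.5963, -0.0153, 0.199]
tool_rot: [-2.286, 1.569, -2.286]
force: [0.4, -1.6, -4.4]
grip_width: 0.0402
clock: 29.45
position: [0.5957, -0.0145, 0.1974]
tool_rot: [-2.718, 1.567, -2.717]
force: [0.3, -0.3, -4.4]
grip_width: 0.0399
pos [ 0.5957 -0.0145  0.1974] shift t [ 0.0724 -0.0033  0.0007] rot w [ 0.08 -0.22  0.1 ] alt [-179.9   -0.2   -0.4] q7 1.52 clk 29.45 w 0.0399
```

View pics/w24.png

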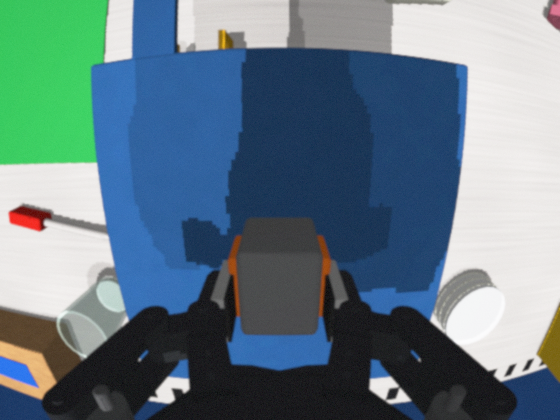

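```bash
python3 -m creep '[{"wx":0,"wy":0,"wz":0,"tx":0.02,"ty":-0.003,"tz":0.0005,"claw":1},{"wx":0,"wy":0,"wz":0,"tx":0.05,"ty":-0.003,"tz":0.0005,"claw":1},{"wx":0,"wy":-0.2,"wz":0,"tx":0.07,"ty":-0.003,"tz":0.0005,"claw":1},{"wx":0,"wy":-0.2,"wz":0,"tx":0.077,"ty":-0.003,"tz":0.0005,"claw":1},{"wx":0,"wy":-0.2,"wz":0,"tx":0.077,"ty":-0.003,"tz":0.0005,"claw":1},{"wx":0,"wy":-0.2,"wz":0,"tx":0.077,"ty":-0.003,"tz":0.0005,"claw":1}]'
python3 - <<'E'
from h import *
plan([.5961,-.0179,.09],[0,1,0])
cv2.imwrite('pics/w25.png',bot.grab_frame('wrist'))
cv2.imwrite('pics/s25.png',bot.grab_frame('scene'))
plan([.5961,-.0179,.09],[0,1,0])
E
```

```text
clock: 30.1
position: [0.5961, -0.0195, 0.1216]
tool_rot: [-1.238, 1.568, -1.239]
force: [-0.4, 1.5, -4.9]
grip_width: 0.04
pos [ 0.5961 -0.0195  0.1216] shift t [ 0.0316  0.0017 -0.    ] rot w [-0.07  0.05  0.13] alt [ 1.799e+02  2.000e-01 -1.000e-01] q7 1.52 clk 30.1 w 0.04
pos [ 0.5963 -0.0192  0.1219] shift t [ 0.0319  0.0013 -0.0003] rot w [-0.04  0.09  0.13] alt [ 1.8e+02  2.0e-01 -1.0e-01] q7 1.52 clk 30.2 w 0.0399
```

View pics/w25.png

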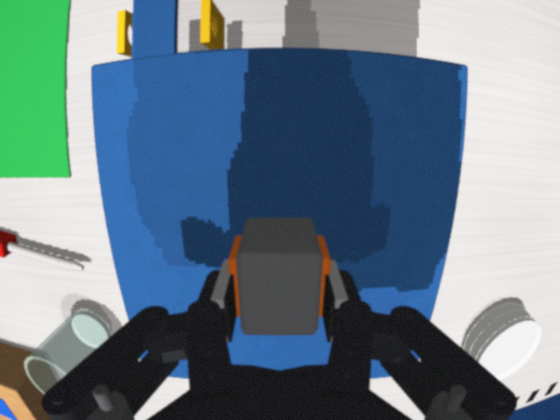

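```bash
python3 -m creep '[{"wx":0,"wy":0,"wz":0.1,"tx":0.004,"ty":0.0013,"tz":0,"claw":1},{"wx":0,"wy":0,"wz":0.1,"tx":0.009,"ty":0.0013,"tz":0,"claw":1},{"wx":0,"wy":0,"wz":0.1,"tx":0.014,"ty":0.0013,"tz":0,"claw":1},{"wx":0,"wy":0,"wz":0.1,"tx":0.019,"ty":0.0013,"tz":0,"claw":1},{"wx":0,"wy":0,"wz":0.1,"tx":0.022,"ty":0.0013,"tz":0,"claw":1},{"wx":0,"wy":0,"wz":0.1,"tx":0.022,"ty":0.0013,"tz":0,"claw":1}]'
python3 - <<'E'
from h import *
plan([.5961,-.0179,.09],[0,1,0])
E
```

```text
clock: 30.8
position: [0.5961, -0.0179, 0.0993]
tool_rot: [-0.656, 1.57, -0.657]
force: [-0.9, -0.7, -3.8]
grip_width: 0.0404
pos [ 0.5961 -0.0179  0.0993] shift t [0.0093 0.     0.    ] rot w [-0.04  0.04  0.03] alt [ 1.8e+02  0.0e+00 -1.0e-01] q7 1.52 clk 30.8 w 0.0404
```

Feet are in the corners with no contact. I lower the rest of the way.

```bash
python3 -m creep '[{"wx":0,"wy":0,"wz":0,"tx":0.003,"ty":0,"tz":0,"claw":1},{"wx":0,"wy":0,"wz":0,"tx":0.006,"ty":0,"tz":0,"claw":1},{"wx":0,"wy":0,"wz":0,"tx":0.008,"ty":0,"tz":0,"claw":1},{"wx":0,"wy":0,"wz":0,"tx":0.009,"ty":0,"tz":0,"claw":1},{"wx":0,"wy":0,"wz":0,"tx":0.009,"ty":0,"tz":0,"claw":1}]'
```

```text
clock: 31.3
position: [0.5961, -0.0179, 0.0909]
tool_rot: [-0.513, 1.57, -0.514]
force: [-4.5, 0.5, 8.6]
grip_width: 0.0401
```

```bash
python3 -m creep '[{"wx":0,"wy":0,"wz":0,"tx":0.001,"ty":0,"tz":0,"claw":1},{"wx":0,"wy":0,"wz":0,"tx":0.0015,"ty":0,"tz":0,"claw":1}]'
python3 - <<'E'
from h import *
cv2.imwrite('pics/w26.png',bot.grab_frame('wrist'))
cv2.imwrite('pics/si26.png',bot.grab_frame('side'))
E
python3 -c "
import cv2
a=cv2.imread('pics/si26.png');cv2.imwrite('pics/si26a.png',cv2.resize(a[150:290,180:340],None,fx=4.5,fy=4.2,interpolation=2))"
```

```text
clock: 31.5
position: [0.5962, -0.0179, 0.0907]
tool_rot: [-0.229, 1.569, -0.23]
force: [-10.7, 0.4, 29.7]
grip_width: 0.0397
```

View pics/w26.png

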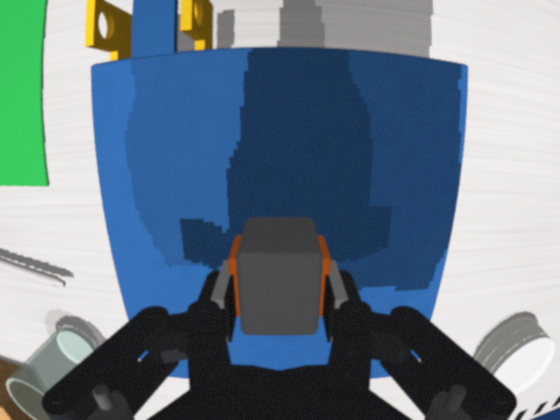

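View pics/si26a.png

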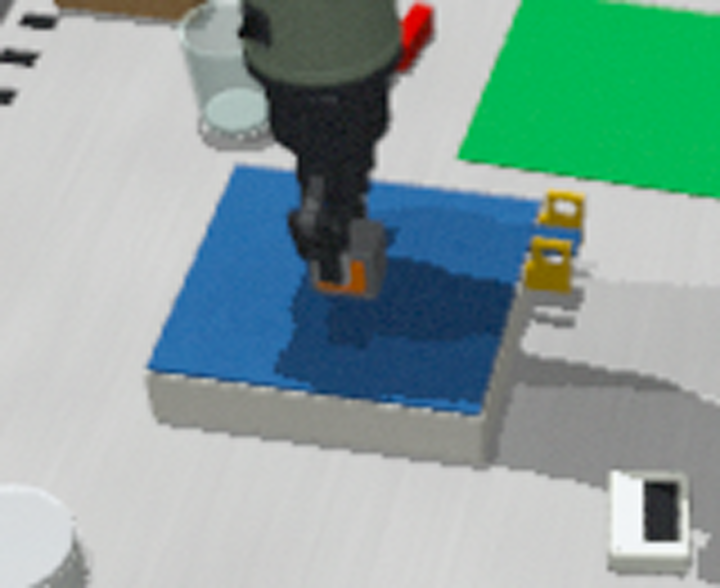

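```bash
python3 -m creep '[{"wx":0,"wy":0,"wz":0,"tx":0,"ty":0,"tz":0,"claw":1},{"wx":0,"wy":0,"wz":0,"tx":0,"ty":0,"tz":0,"claw":0.5},{"wx":0,"wy":0,"wz":0,"tx":0,"ty":0,"tz":0,"claw":0},{"wx":0,"wy":0,"wz":0,"tx":0,"ty":0,"tz":0,"claw":0},{"wx":0,"wy":0,"wz":0,"tx":0,"ty":0,"tz":0,"claw":0},{"wx":0,"wy":0,"wz":0,"tx":-0.03,"ty":0,"tz":0,"claw":0},{"wx":0,"wy":0,"wz":0,"tx":-0.07,"ty":0,"tz":0,"claw":0},{"wx":0,"wy":0,"wz":0,"tx":-0.11,"ty":0,"tz":0,"claw":0}]'
python3 - <<'E'
from h import *
cv2.imwrite('pics/w27.png',bot.grab_frame('wrist'))
cv2.imwrite('pics/s27.png',bot.grab_frame('scene'))
cv2.imwrite('pics/si27.png',bot.grab_frame('side'))
for n in ('scene','side'):
    img=cv2.imread(f"pics/{'s' if n=='scene' else 'si'}27.png");c=bot.get_calibration(n)
    b=[b for b in blobs(mask(img,'blue'),1500) if 200<b[0][0]<330 and 180<b[0][1]<260]
    for ce,a,m in b:
        cn=max(cv2.findContours(m.astype(np.uint8),0,2)[0],key=cv2.contourArea)
        for p in cv2.approxPolyDP(cv2.convexHull(cn),8,True)[:,0]: print(n,p,onz(c,p,.054).round(4)[:2])
    for ce,a,m in blobs(mask(img,'red'),20): print('red',n,ce.round(1),a,onz(c,ce,.022).round(4)[:2])
E
```

```text
clock: 32.4
position: [0.5958, -0.018, 0.202]
tool_rot: [-0.45, 1.57, -0.451]
force: [-0.5, 0.7, -0.2]
grip_width: 0.0857
scene [243 225] [ 0.456  -0.0879]
scene [294 202] [0.5254 0.0821]
scene [340 230] [0.7005 0.0819]
scene [301 275] [ 0.6993 -0.1194]
red scene [355.8 151. ] 24 [0.5468 0.4259]
red scene [234.3 320. ] 131 [ 0.6289 -0.3327]
red scene [165.4 318.4] 84 [ 0.4764 -0.4472]
side [232 190] [ 0.6989 -0.116 ]
side [308 205] [ 0.4532 -0.094 ]
side [284 248] [0.4895 0.0859]
side [213 237] [0.6978 0.0836]
red side [304.1 103.1] 43 [ 0.5716 -0.678 ]
red side [270.9 157.9] 86 [ 0.6242 -0.3288]
red side [233. 367.] 68 [0.5383 0.4424]
```

View pics/w27.png

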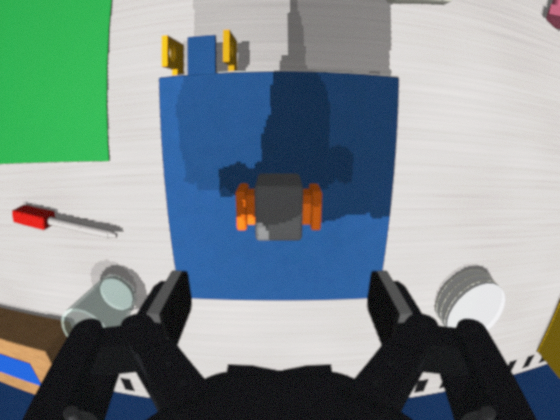

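View pics/s27.png

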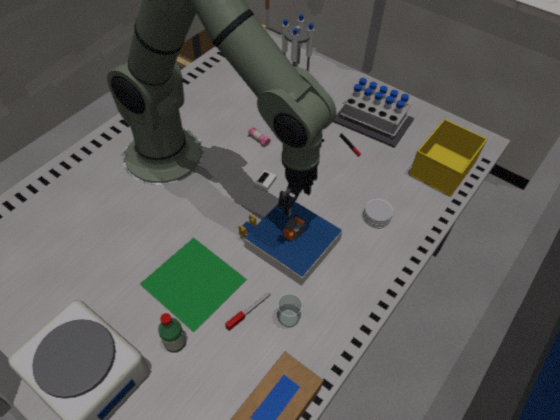

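The lid's corners are back at their original pixels and both buttons are out, so the catches are engaged. Now the rod, whose grip shows at (33,216) in the wrist view.

```bash
python3 - <<'E'
from h import *
c=bot.get_calibration('scene'); 
print('beaker base scene',onz(c,(288,318),0).round(3),'top',onz(c,(290,302),.09).round(3))
c=bot.get_calibration('side'); print('beaker side base',onz(c,(233,178),0).round(3),'top',onz(c,(231,160),.09).round(3))
plan([.6265,-.331,.17],[.989,-.148,0])
E
```

```text
beaker base scene [ 0.736 -0.227  0.   ] top [ 0.735 -0.222  0.09 ]
beaker side base [ 0.733 -0.228  0.   ] top [ 0.727 -0.215  0.09 ]
pos [ 0.5973 -0.018   0.2034] shift t [ 0.0336 -0.313   0.0293] rot w [-81.55   0.29   0.25] alt [98.4  0.3 -0.3] q7 1.52 clk 32.55 w 0.0852
```

```bash
python3 -m creep '[{"wx":8,"wy":0,"wz":0,"tx":0,"ty":-0.03,"tz":0.003,"claw":0},{"wx":16,"wy":0,"wz":0,"tx":0,"ty":-0.07,"tz":0.007,"claw":0.3},{"wx":24,"wy":0,"wz":0,"tx":0,"ty":-0.11,"tz":0.01,"claw":0.5},{"wx":32,"wy":0,"wz":0,"tx":0,"ty":-0.15,"tz":0.014,"claw":0.5},{"wx":40,"wy":0,"wz":0,"tx":0,"ty":-0.19,"tz":0.018,"claw":0.5},{"wx":48,"wy":0,"wz":0,"tx":0,"ty":-0.23,"tz":0.022,"claw":0.5},{"wx":56,"wy":0,"wz":0,"tx":0.01,"ty":-0.27,"tz":0.026,"claw":0.5},{"wx":64,"wy":0,"wz":0,"tx":0.02,"ty":-0.31,"tz":0.029,"claw":0.5}]'
python3 - <<'E'
from h import *
plan([.6265,-.331,.17],[.989,-.148,0])
E
```

```text
clock: 33.35
position: [0.626, -0.3295, 0.1826]
tool_rot: [1.111, 1.565, -0.012]
force: [0.1, 1.2, -0.3]
grip_width: 0.0428
pos [ 0.626  -0.3295  0.1826] shift t [ 0.0126 -0.0003  0.0015] rot w [34.14  0.05 -0.32] alt [-1.459e+02  4.000e-01  1.000e-01] q7 1.05 clk 33.35 w 0.0428
```

```bash
python3 -m creep '[{"wx":8,"wy":0,"wz":0,"tx":0.01,"ty":0,"tz":0,"claw":0.5},{"wx":16,"wy":0,"wz":0,"tx":0.02,"ty":0,"tz":0,"claw":0.5},{"wx":24,"wy":0,"wz":0,"tx":0.03,"ty":0,"tz":0,"claw":0.5},{"wx":32,"wy":0,"wz":0,"tx":0.04,"ty":0,"tz":0,"claw":0.5},{"wx":34,"wy":0,"wz":-0.3,"tx":0.04,"ty":0,"tz":0,"claw":0.5},{"wx":34,"wy":0,"wz":-0.3,"tx":0.04,"ty":0,"tz":0,"claw":0.5}]'
python3 - <<'E'
from h import *
import pickle
c=bot.get_calibration('wrist');s=bot.observe()
img=bot.grab_frame('wrist');cv2.imwrite('pics/w28.png',img); pickle.dump((c,s),open('w28.pkl','wb'))
plan([.6265,-.331,.024],[.989,-.148,0])
b=max(blobs(mask(img,'red'),100),key=lambda t:t[1])
cn=max(cv2.findContours(b[2].astype(np.uint8),0,2)[0],key=cv2.contourArea)
print(b[0],b[1],cv2.minAreaRect(cn),onz(c,b[0],.026,1))
E
```

```text
clock: 33.95
position: [0.6259, -0.3291, 0.1411]
tool_rot: [-0.985, 1.569, -2.703]
force: [-0.2, -0.2, -0.2]
grip_width: 0.0429
pos [ 0.6261 -0.3293  0.1416] shift t [0.1176 0.0007 0.0015] rot w [0.22 0.05 0.03] alt [-1.798e+02 -0.000e+00  1.000e-01] q7 0.57 clk 34.0 w 0.0425
[281.47589532 211.94834711] 1452 ((281.8898010253906, 211.1785125732422), (21.101608276367188, 74.00452423095703), 1.2188751697540283) [ 0.6280748  -0.32873269  0.026     ]
```

View pics/w28.png

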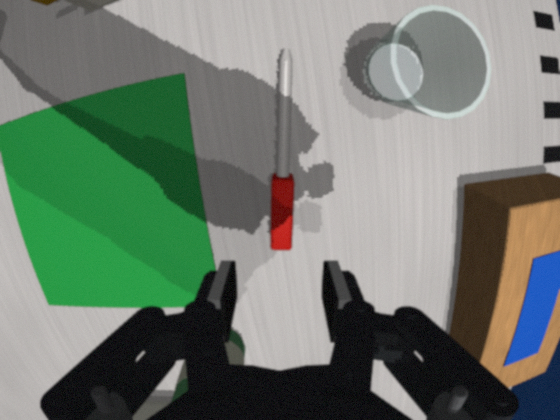

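```bash
python3 -m creep '[{"wx":1.2,"wy":0,"wz":0,"tx":0.04,"ty":0.0015,"tz":0,"claw":0.5},{"wx":1.2,"wy":0,"wz":0,"tx":0.08,"ty":0.0015,"tz":0,"claw":0.5},{"wx":1.2,"wy":0,"wz":0,"tx":0.105,"ty":0.0015,"tz":0,"claw":0.5},{"wx":1.2,"wy":0,"wz":0,"tx":0.117,"ty":0.0015,"tz":0,"claw":0.5},{"wx":1.2,"wy":0,"wz":0,"tx":0.117,"ty":0.0015,"tz":0,"claw":0.5},{"wx":1.2,"wy":0,"wz":0,"tx":0.117,"ty":0.0015,"tz":0,"claw":0.5}]'
python3 -m creep '[{"wx":0,"wy":0,"wz":0,"tx":0,"ty":0,"tz":0,"claw":0.7},{"wx":0,"wy":0,"wz":0,"tx":0,"ty":0,"tz":0,"claw":1},{"wx":0,"wy":0,"wz":0,"tx":0,"ty":0,"tz":0,"claw":1},{"wx":0,"wy":0,"wz":0,"tx":0,"ty":0,"tz":0,"claw":1},{"wx":0,"wy":0,"wz":0,"tx":0,"ty":0,"tz":0,"claw":1}]' 60
```

```text
clock: 34.6
position: [0.628, -0.3301, 0.0259]
tool_rot: [0.537, 1.569, -1.199]
force: [0.8, 0.4, 0.3]
grip_width: 0.0428
clock: 35.1
position: [0.6289, -0.3307, 0.0278]
tool_rot: [1.02, 1.567, -0.716]
force: [-1.2, 1.7, 9.0]
grip_width: 0.0166
```

```bash
python3 -m creep '[{"wx":0,"wy":0,"wz":0,"tx":-0.03,"ty":0,"tz":0,"claw":1},{"wx":0,"wy":0,"wz":0,"tx":-0.06,"ty":0,"tz":0,"claw":1},{"wx":0,"wy":0,"wz":0,"tx":-0.08,"ty":0,"tz":0,"claw":1},{"wx":0,"wy":0,"wz":0,"tx":-0.08,"ty":0,"tz":0,"claw":1}]'
python3 - <<'E'
from h import *
plan([.467,-.270,.1],[1,0,0])
cv2.imwrite('pics/w29.png',bot.grab_frame('wrist'))
E
```

```text
clock: 35.5
position: [0.6301, -0.3314, 0.1118]
tool_rot: [1.191, 1.561, -0.545]
force: [-0.2, -0.2, -1.6]
grip_width: 0.0169
pos [ 0.6301 -0.3314  0.1118] shift t [ 0.0102 -0.1711 -0.0338] rot w [-9.45  0.24 -0.48] alt [170.5  -0.7  -0.4] q7 0.56 clk 35.5 w 0.0169
```

View pics/w29.png

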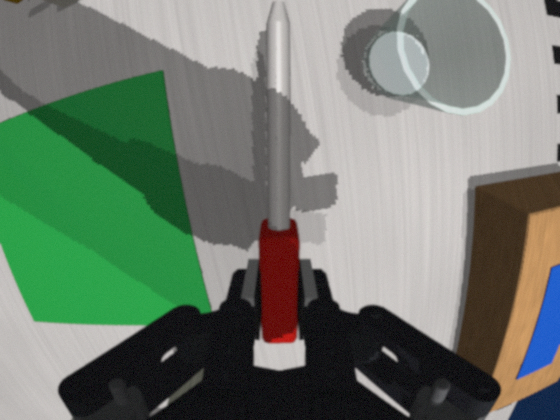

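```bash
python3 - <<'E'
from h import *
s=bot.observe();c=bot.get_calibration('wrist');P=s['position'];R=Ro.from_euler('xyz',s['tool_rot']).as_matrix()
def ons(uv,dz):
    o,d=ray(c,uv,True); o=R.T@(o-P); d=R.T@d; return (o+d*(dz-o[0])/d[0]).round(4)
for d in (.006,.010,.0138):
    print(d,'tip',ons((279,1),d),'shaft top near grip',ons((279,222),d-.005),'front top',ons((279,222),d-.014),'back top',ons((279,342),d-.014), ons((279,341),d+.0))
E
python3 -c "
import cv2
a=cv2.imread('pics/w29.png');cv2.imwrite('pics/w29a.png',cv2.resize(a[190:360,220:340],None,fx=4,fy=3.5,interpolation=2))"
```

```text
0.006 tip [ 0.006   0.0004 -0.1262] shaft top near grip [ 0.001   0.0003 -0.0353] front top [-0.008   0.0003 -0.0387] back top [-0.008   0.0002  0.0217] [0.006  0.0002 0.0335]
0.01 tip [ 0.01    0.0004 -0.1275] shaft top near grip [ 0.005   0.0003 -0.0338] front top [-0.004   0.0003 -0.0372] back top [-0.004   0.0002  0.0253] [0.01   0.0002 0.0371]
0.0138 tip [ 0.0138  0.0004 -0.1288] shaft top near grip [ 0.0088  0.0003 -0.0324] front top [-0.0002  0.0003 -0.0358] back top [-0.0002  0.0002  0.0287] [0.0138 0.0002 0.0404]
```

View pics/w29a.png

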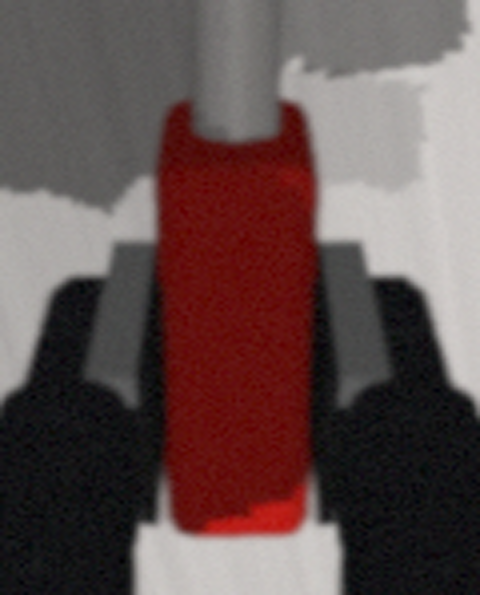

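```bash
python3 -m creep '[{"wx":-2,"wy":0,"wz":0,"tx":-0.01,"ty":-0.04,"tz":0.0,"claw":1},{"wx":-4,"wy":0,"wz":0,"tx":-0.01,"ty":-0.08,"tz":-0.01,"claw":1},{"wx":-7,"wy":0,"wz":0,"tx":-0.01,"ty":-0.12,"tz":-0.02,"claw":1},{"wx":-9.4,"wy":0,"wz":0,"tx":0,"ty":-0.155,"tz":-0.03,"claw":1},{"wx":-9.4,"wy":0.2,"wz":-0.5,"tx":0.01,"ty":-0.171,"tz":-0.034,"claw":1},{"wx":-9.4,"wy":0.2,"wz":-0.5,"tx":0.01,"ty":-0.171,"tz":-0.034,"claw":1},{"wx":-9.4,"wy":0.2,"wz":-0.5,"tx":0.01,"ty":-0.171,"tz":-0.034,"claw":1}]'
python3 - <<'E'
from h import *
import pickle
plan([.467,-.270,.0758],[1,0,0])
c=bot.get_calibration('wrist');s=bot.observe();pickle.dump((c,s),open('w30.pkl','wb'))
for n,f in (('wrist','w30'),('scene','s30'),('side','si30')): cv2.imwrite(f'pics/{f}.png',bot.grab_frame(n))
a=cv2.imread('pics/s30.png');b=cv2.imread('pics/si30.png')
cv2.imwrite('pics/ab30.png',np.hstack([cv2.resize(a[180:300,190:310],(400,400),interpolation=2),cv2.resize(b[140:260,240:360],(400,400),interpolation=2)]))
E
```

```text
clock: 36.25
position: [0.4668, -0.2693, 0.0984]
tool_rot: [-1.748, 1.568, 2.963]
force: [0.4, -0.8, -0.4]
grip_width: 0.0166
pos [ 0.4668 -0.2693  0.0984] shift t [0.0226 0.0003 0.0007] rot w [-0.05 -0.02  0.14] alt [180.    0.2   0. ] q7 0.79 clk 36.25 w 0.0166
```

View pics/w30.png

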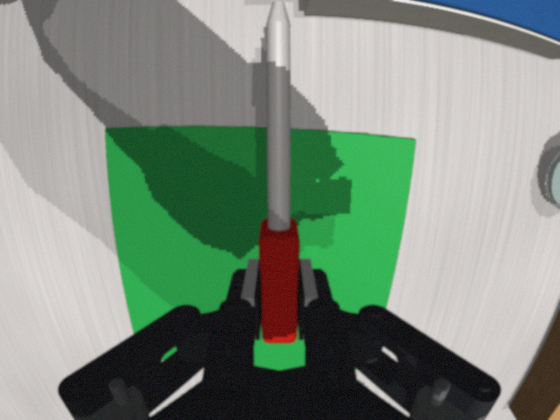

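View pics/ab30.png

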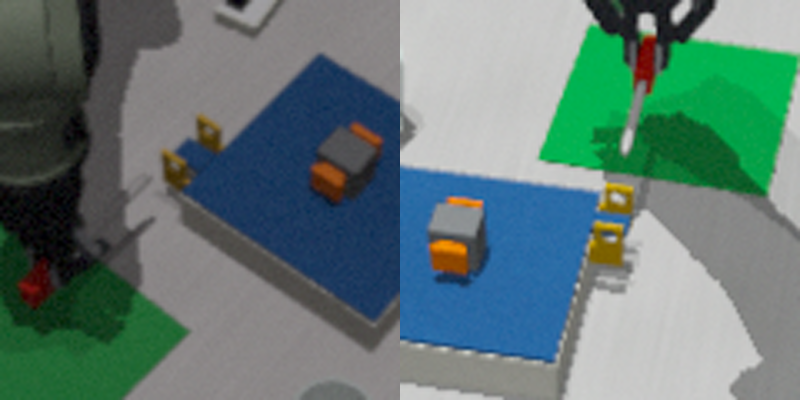

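The rod is held level on the tool axis, with the eyelets just outside the wrist view. I raise it and look at the eyelets from beside.

```bash
python3 -m creep '[{"wx":0,"wy":0,"wz":0,"tx":-0.04,"ty":0.005,"tz":0,"claw":1},{"wx":0,"wy":0,"wz":0,"tx":-0.055,"ty":0.015,"tz":-0.02,"claw":1},{"wx":0,"wy":0,"wz":0,"tx":-0.055,"ty":0.025,"tz":-0.06,"claw":1},{"wx":0,"wy":0,"wz":0,"tx":-0.055,"ty":0.035,"tz":-0.1,"claw":1},{"wx":0,"wy":0,"wz":0,"tx":-0.055,"ty":0.035,"tz":-0.12,"claw":1},{"wx":0,"wy":0,"wz":0,"tx":-0.055,"ty":0.035,"tz":-0.12,"claw":1},{"wx":0,"wy":0,"wz":0,"tx":-0.055,"ty":0.035,"tz":-0.12,"claw":1}]'
python3 - <<'E'
from h import *
import pickle
c=bot.get_calibration('wrist');s=bot.observe()
img=bot.grab_frame('wrist');cv2.imwrite('pics/w31.png',img);pickle.dump((c,s),open('w31.pkl','wb'))
plan([.467,-.270,.0758],[1,0,0])
for ce,a,m in blobs(mask(img,'yellow'),30):
    ys,xs=np.where(m);print(ce.round(1),a,xs.min(),xs.max(),ys.min(),ys.max(),onz(c,ce,.07,1).round(4))
cv2.imwrite('pics/w31a.png',cv2.resize(img[0:200,120:360],None,fx=3.2,fy=2.9,interpolation=2))
E
```

```text
clock: 37.1
position: [0.5028, -0.1496, 0.1537]
tool_rot: [-1.27, 1.569, -2.84]
force: [-0.6, -0.4, -1.1]
grip_width: 0.0164
pos [ 0.5026 -0.1503  0.1537] shift t [ 0.078  -0.0354  0.1197] rot w [-0.06  0.04  0.08] alt [ 1.799e+02  1.000e-01 -1.000e-01] q7 0.52 clk 37.15 w 0.0167
[225.3  92.4] 379 200 251 88 96 [ 0.4691 -0.0581  0.07  ]
[227.8 164. ] 695 203 252 156 173 [ 0.4695 -0.105   0.07  ]
```

View pics/w31a.png

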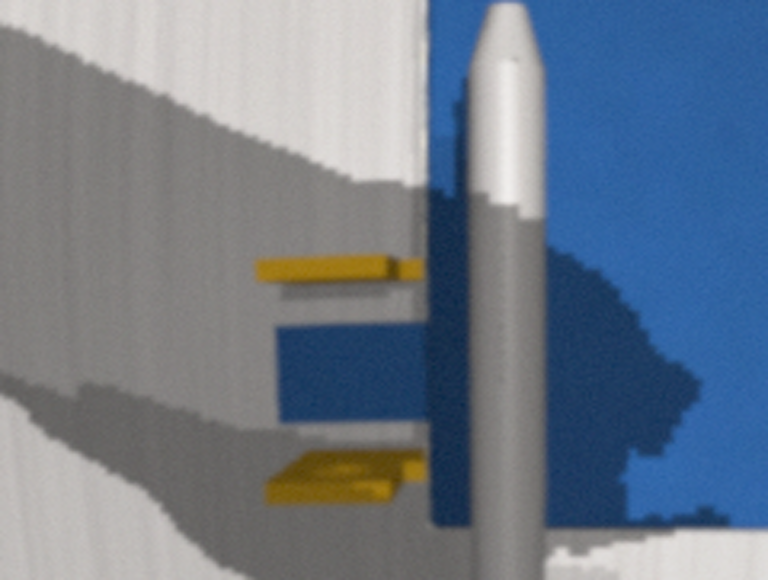

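```bash
python3 - <<'E'
from h import *
import pickle
c,s=pickle.load(open('w31.pkl','rb'))
px=lambda a:(120+a[0]/3.2,a[1]/2.9)
P=s['position'];R=Ro.from_euler('xyz',s['tool_rot']).as_matrix()
print('TCP',P)
for z in (.075,):
  for nm,l,r in (('far',(256,270),(392,270)),('near',(266,492),(392,492))):
    a=onz(c,px(l),z,1);b=onz(c,px(r),z,1);print(nm,a.round(4),b.round(4),'w',(b-a)[0].round(4),'mid',((a+b)/2).round(4))
# rod shaft
zr=P[2]-.0138
for row in (60,200,400,560):
    a=onz(c,px((470 if row>100 else 474,row)),zr,1);b=onz(c,px((546 if row>100 else 542,row)),zr,1); print('shaft',row,((a+b)/2).round(4),(b-a)[0].round(4))
print('tip',onz(c,px((508,3)),zr,1))
E
```

```text
TCP [ 0.50279806 -0.14960585  0.15369165]
far [ 0.4538 -0.058   0.075 ] [ 0.4807 -0.0591  0.075 ] w 0.0269 mid [ 0.4672 -0.0586  0.075 ]
near [ 0.4539 -0.1075  0.075 ] [ 0.4798 -0.1079  0.075 ] w 0.0259 mid [ 0.4668 -0.1077  0.075 ]
shaft 60 [ 0.5032 -0.03    0.1399] 0.0089
shaft 200 [ 0.5032 -0.0514  0.1399] 0.0099
shaft 400 [ 0.5032 -0.081   0.1399] 0.0101
shaft 560 [ 0.5031 -0.1055  0.1399] 0.0105
tip [ 0.50320954 -0.02093799  0.13989165]
```

Eyelets are measured at (0.4668, -0.1077) and (0.4672, -0.0586); the rod's axis is 0.4 mm off the TCP in x. I go to just in front of the first eyelet.

```bash
python3 -m creep '[{"wx":0,"wy":0,"wz":0,"tx":0,"ty":0,"tz":0.04,"claw":1},{"wx":0,"wy":0,"wz":0,"tx":0,"ty":-0.01,"tz":0.08,"claw":1},{"wx":0,"wy":0,"wz":0,"tx":0.01,"ty":-0.03,"tz":0.105,"claw":1},{"wx":0,"wy":0,"wz":0,"tx":0.04,"ty":-0.036,"tz":0.105,"claw":1},{"wx":0,"wy":0,"wz":0,"tx":0.07,"ty":-0.036,"tz":0.105,"claw":1},{"wx":0,"wy":0,"wz":0,"tx":0.078,"ty":-0.036,"tz":0.105,"claw":1},{"wx":0,"wy":0,"wz":0,"tx":0.078,"ty":-0.036,"tz":0.105,"claw":1},{"wx":0,"wy":0,"wz":0,"tx":0.078,"ty":-0.036,"tz":0.105,"claw":1}]'
python3 - <<'E'
from h import *
plan([.4666,-.254,.0758],[1,0,0])
for n,f in (('scene','s32'),('side','si32')): cv2.imwrite(f'pics/{f}.png',bot.grab_frame(n))
plan([.4666,-.254,.0758],[1,0,0])
a=cv2.imread('pics/s32.png');b=cv2.imread('pics/si32.png')
cv2.imwrite('pics/ab32.png',np.hstack([cv2.resize(a[200:280,210:290],(400,400),interpolation=2),cv2.resize(b[160:240,265:345],(400,400),interpolation=2)]))
for n in ('scene','side'):
    c=bot.get_calibration(n); print(n,'exp tip',proj(c,[.467,-.125,.062]),'shaft start',proj(c,[.467,-.225,.062]),'near',proj(c,[.467,-.1077,.062]),'far',proj(c,[.467,-.0581,.062]))
E
```

```text
clock: 37.95
position: [0.4668, -0.256, 0.0768]
tool_rot: [-0.456, 1.569, -2.028]
force: [-0.1, 0.4, -1.2]
grip_width: 0.0167
pos [ 0.4668 -0.256   0.0768] shift t [ 0.001  -0.0002 -0.002 ] rot w [-0.09  0.07  0.04] alt [ 1.799e+02  1.000e-01 -1.000e-01] q7 0.79 clk 37.95 w 0.0167
pos [ 0.4671 -0.2557  0.077 ] shift t [ 0.0012 -0.0005 -0.0017] rot w [-0.05  0.08 -0.01] alt [ 1.799e+02 -0.000e+00 -1.000e-01] q7 0.79 clk 38.05 w 0.0167
scene exp tip [237.78689655 233.15256763] shaft start [215.56981948 255.26769317] near [241.48585936 229.47057892] far [251.86700325 219.13707286]
side exp tip [305.36338344 195.54942842] shaft start [310.9216299  174.25935797] near [304.35126133 199.42621782] far [301.36048187 210.88197206]
```

View pics/ab32.png

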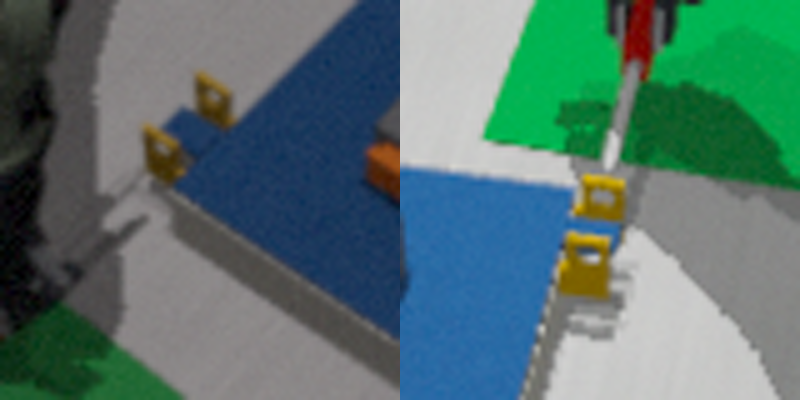

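Both views show the tip in line with the first hole. I insert slowly and watch the force.

```bash
python3 -m creep '[{"wx":0,"wy":0,"wz":0,"tx":0.001,"ty":-0.0003,"tz":-0.006,"claw":1},{"wx":0,"wy":0,"wz":0,"tx":0.001,"ty":-0.0003,"tz":-0.012,"claw":1},{"wx":0,"wy":0,"wz":0,"tx":0.001,"ty":-0.0003,"tz":-0.018,"claw":1},{"wx":0,"wy":0,"wz":0,"tx":0.001,"ty":-0.0003,"tz":-0.024,"claw":1},{"wx":0,"wy":0,"wz":0,"tx":0.001,"ty":-0.0003,"tz":-0.03,"claw":1},{"wx":0,"wy":0,"wz":0,"tx":0.001,"ty":-0.0003,"tz":-0.036,"claw":1}]'
python3 - <<'E'
from h import *
plan([.4666,-.254,.0758],[1,0,0])
for n,f in (('wrist','w33'),('scene','s33'),('side','si33')): cv2.imwrite(f'pics/{f}.png',bot.grab_frame(n))
a=cv2.imread('pics/s33.png');b=cv2.imread('pics/si33.png');w=cv2.imread('pics/w33.png')
cv2.imwrite('pics/ab33.png',np.hstack([cv2.resize(a[200:280,210:290],(400,400),interpolation=2),cv2.resize(b[160:240,265:345],(400,400),interpolation=2)]))
E
```

```text
clock: 38.65
position: [0.4668, -0.219, 0.076]
tool_rot: [0.07, 1.569, -1.501]
force: [-0.4, 0.0, -1.1]
grip_width: 0.0163
pos [ 0.4668 -0.219   0.076 ] shift t [ 0.0002 -0.0002  0.035 ] rot w [-0.04  0.08 -0.01] alt [ 1.8e+02 -0.0e+00 -1.0e-01] q7 0.74 clk 38.65 w 0.0163
```

View pics/ab33.png

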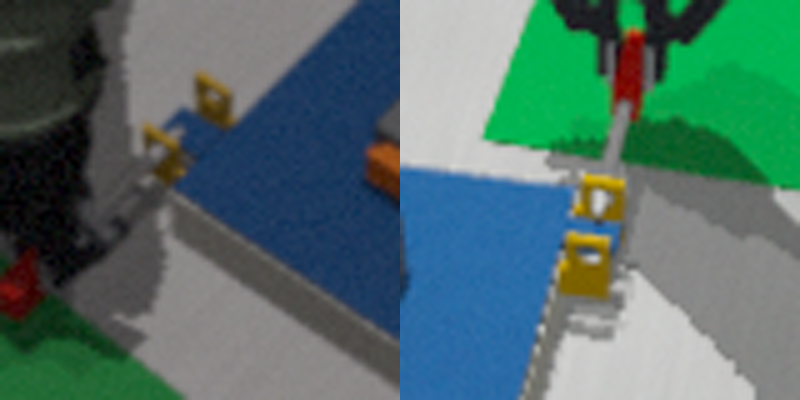

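View pics/w33.png

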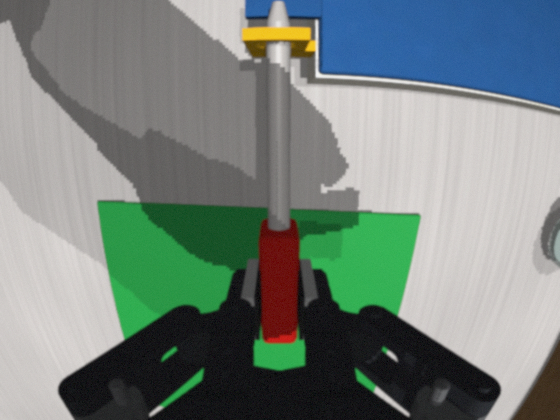

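Through the first eyelet with no force. Continuing through the second.

```bash
python3 -m creep '[{"wx":0,"wy":0,"wz":0,"tx":0,"ty":0,"tz":-0.007,"claw":1},{"wx":0,"wy":0,"wz":0,"tx":0,"ty":0,"tz":-0.014,"claw":1},{"wx":0,"wy":0,"wz":0,"tx":0,"ty":0,"tz":-0.021,"claw":1},{"wx":0,"wy":0,"wz":0,"tx":0,"ty":0,"tz":-0.028,"claw":1},{"wx":0,"wy":0,"wz":0,"tx":0,"ty":0,"tz":-0.035,"claw":1},{"wx":0,"wy":0,"wz":0,"tx":0,"ty":0,"tz":-0.04,"claw":1}]'
python3 - <<'E'
from h import *
plan([.4666,-.159,.0758],[1,0,0])
E
```

```text
clock: 39.4
position: [0.467, -0.1784, 0.0759]
tool_rot: [0.069, 1.57, -1.501]
force: [0.2, -0.2, -0.5]
grip_width: 0.0168
pos [ 0.467  -0.1784  0.0759] shift t [ 0.0001 -0.0004 -0.0194] rot w [ 0.01  0.06 -0.  ] alt [-1.8e+02  0.0e+00  1.0e-01] q7 0.68 clk 39.4 w 0.0168
```

```bash
python3 -m creep '[{"wx":0,"wy":0,"wz":0,"tx":0,"ty":0,"tz":-0.007,"claw":1},{"wx":0,"wy":0,"wz":0,"tx":0,"ty":0,"tz":-0.014,"claw":1},{"wx":0,"wy":0,"wz":0,"tx":0,"ty":0,"tz":-0.02,"claw":1},{"wx":0,"wy":0,"wz":0,"tx":0,"ty":0,"tz":-0.02,"claw":1}]'
python3 - <<'E'
from h import *
plan([.4666,-.159,.0758],[1,0,0])
for n,f in (('wrist','w34'),('scene','s34'),('side','si34')): cv2.imwrite(f'pics/{f}.png',bot.grab_frame(n))
a=cv2.imread('pics/s34.png');b=cv2.imread('pics/si34.png')
cv2.imwrite('pics/ab34.png',np.hstack([cv2.resize(a[180:280,200:300],(400,400),interpolation=2),cv2.resize(b[160:240,265:345],(400,400),interpolation=2)]))
E
```

```text
clock: 39.8
position: [0.467, -0.1575, 0.0759]
tool_rot: [-0.116, 1.57, -1.686]
force: [-1.0, -0.1, -1.1]
grip_width: 0.0163
pos [ 0.467  -0.1575  0.0759] shift t [ 0.0001 -0.0004  0.0015] rot w [0.08 0.05 0.01] alt [-1.799e+02 -0.000e+00  1.000e-01] q7 0.65 clk 39.8 w 0.0163
```

View pics/ab34.png

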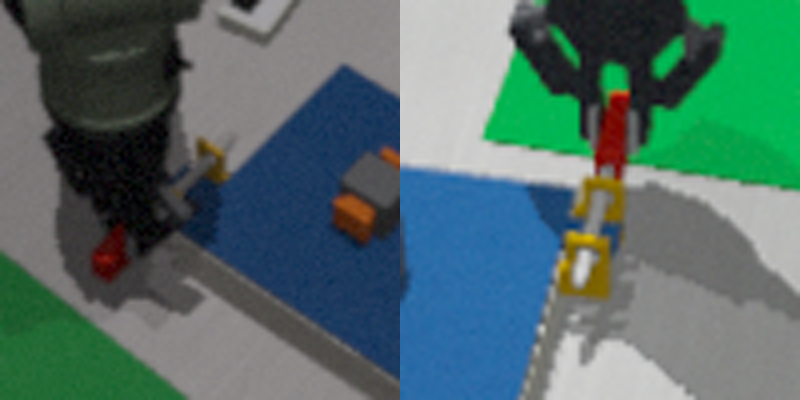

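View pics/w34.png

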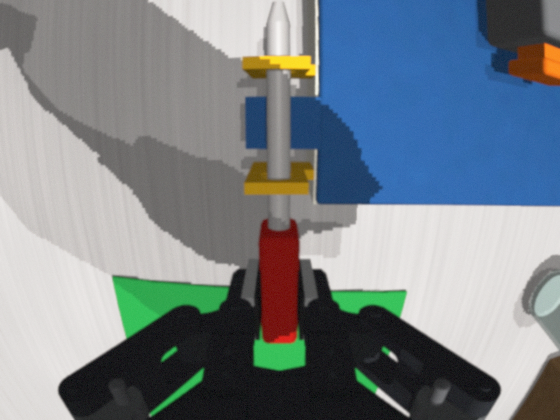

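The shaft passes through both eyelets, with the tip well past the second one. I lower it a little, release and retreat.

```bash
python3 -m creep '[{"wx":0,"wy":0,"wz":0,"tx":0.002,"ty":0,"tz":0,"claw":1},{"wx":0,"wy":0,"wz":0,"tx":0.002,"ty":0,"tz":0,"claw":0.75},{"wx":0,"wy":0,"wz":0,"tx":0.002,"ty":0,"tz":0,"claw":0.6},{"wx":0,"wy":0,"wz":0,"tx":0.002,"ty":0,"tz":0,"claw":0.4},{"wx":0,"wy":0,"wz":0,"tx":0.002,"ty":0,"tz":0,"claw":0.4},{"wx":0,"wy":0,"wz":0,"tx":-0.03,"ty":0,"tz":0,"claw":0.4},{"wx":0,"wy":0,"wz":0,"tx":-0.08,"ty":0,"tz":0,"claw":0.4},{"wx":0,"wy":0,"wz":0,"tx":-0.12,"ty":0,"tz":0,"claw":0.4}]'
python3 -m creep '[{"wx":0,"wy":0,"wz":0,"tx":-0.03,"ty":0,"tz":0.03,"claw":0.4},{"wx":0,"wy":0,"wz":0,"tx":-0.05,"ty":0,"tz":0.07,"claw":0.4},{"wx":0,"wy":0,"wz":0,"tx":-0.05,"ty":0,"tz":0.1,"claw":0.4},{"wx":0,"wy":0,"wz":0,"tx":-0.05,"ty":0,"tz":0.1,"claw":0.4},{"wx":0,"wy":0,"wz":0,"tx":-0.05,"ty":0,"tz":0.1,"claw":0.4}]'
python3 - <<'E'
from h import *
for n,f in (('wrist','w35'),('scene','s35'),('side','si35')): cv2.imwrite(f'pics/{f}.png',bot.grab_frame(n))
a=cv2.imread('pics/s35.png');b=cv2.imread('pics/si35.png')
cv2.imwrite('pics/ab35.png',np.hstack([cv2.resize(a[170:290,180:300],(400,400),interpolation=2),cv2.resize(b[140:260,235:355],(400,400),interpolation=2)]))
E
```

```text
clock: 40.75
position: [0.4667, -0.1588, 0.1979]
tool_rot: [0.014, 1.569, -1.557]
force: [1.4, 0.3, 0.1]
grip_width: 0.0515
clock: 41.25
position: [0.4663, -0.259, 0.2479]
tool_rot: [-0.187, 1.569, -1.76]
force: [-0.1, 1.5, -0.4]
grip_width: 0.051
```

View pics/ab35.png

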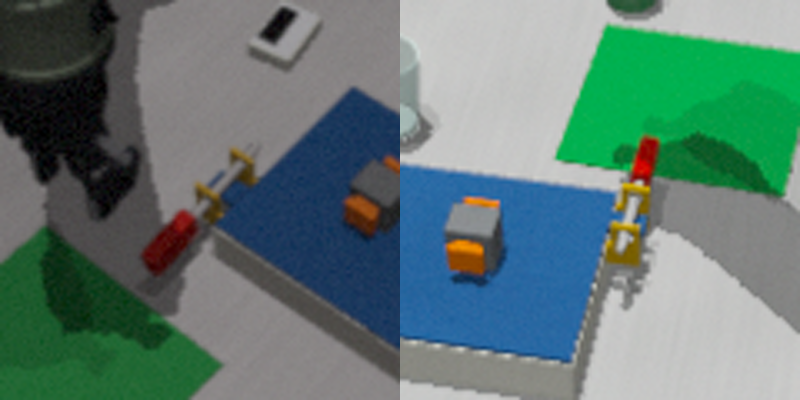

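View pics/w35.png

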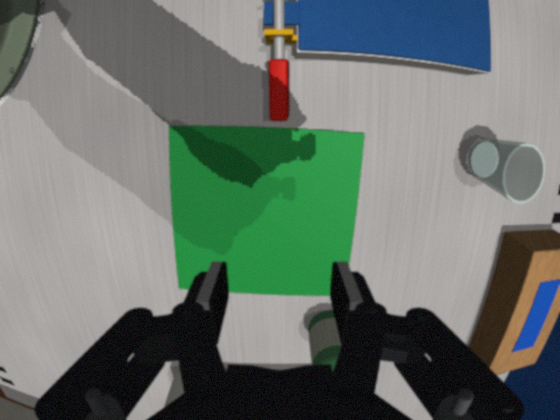

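View pics/s35.png

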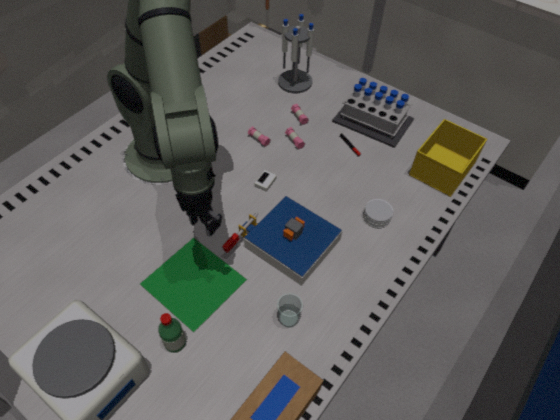

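The rod rests in both eyelets with its tip past the far one. The lid and bystanders look unchanged and the robot is clear, so I hand in.

```bash
python3 -c "
from workcell import bot
print(bot.job_done(), bot.observe()['clock'])"
```

```text
the job is handed in; nothing more can be done
the job is handed in; nothing more can be done
```

The job is done and handed in at about 41 s on the robot's clock; the hand-in gave no verdict.

- **What I did:** I pinched the lid off and laid it flat on the mat. All four pots then went into beds 1 to 4, one each. I put the lid back pinched and let go once it was seated, then slid the rod through both eyelets from the -y side.
- **Last checks:**
  - **Lid:** its corners were back where they started to within about 1 pixel in two cameras, except one corner the arm hid in the scene view, and both buttons were out.
  - **Pots:** all four were in their beds, seen just before the lid went on.
  - **Rod:** insertion met no noticeable force. Before release I measured the tip about 25 to 30 mm past the far eyelet. After release the pictures show it still through both, but I did not measure it again.
  - **Bystanders:** they looked unmoved, and the robot was clear of everything.
- **Checks that disagreed:** One scene-camera reading suggested a pot had been knocked aside, but the wrist and side cameras showed it had not moved; the arm had hidden part of it. The cameras differed by 2 to 4 mm on where the box stood, which stayed within the clearances.

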